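# Index the rotary test fixture and prove its latch

## Robot

A 7-joint arm with a two-finger parallel gripper is mounted at the origin on the work surface. World frame = base frame: x ahead of the robot, y to its left, z up, the work surface at z = 0. Lengths are in m, angles in rad, forces in N, time in s.
With the tool pointing down it reaches from about 0.4 to 0.85 m from the base axis. Payload 4.5 kg.
Tool frame: the origin (TCP) lies midway between the tips of the shut fingers; the grasp point (between the pads) lies 19 mm behind it; z points along the fingers, y is the direction in which the jaws open and shut (so a half turn about z gives the same grasp; the last joint's range is limited). The gripper opens to 88 mm and grips with 3 to 60 N. Pads are 18 mm wide; open, the fingers measure 123 mm over their backs; the gripper's body (75 mm by 187 mm) begins 45 mm behind the grasp point.
Start: joints at [-1.284, 0.689, -0.195, 1.565, 0.157, 0.902, -0.215], TCP at [0.156, 0.605, 0.239] pointing down, gripper open.
Joint ranges: [-3.01, 3.01], [-0.46, 2.08], [-1.47, 1.51], [0.13, 2.56], [-1, 4.14], [0.04, 2.09], [-2.66, 2.66]. Speed limits (rad/s): [2.57, 2.57, 3.14, 3.14, 3.14, 3.14, 3.14].

## Interface

Orientations are given as a unit quaternion [x, y, z, w].
In Python, from plant import sensors, optics, finish_job gives the robot as it stands. The module is installed in compiled form; this text tells all that it offers.
- The arm moves only by the tool carry_out, never from a script. Its argument "rows" is a list of rows, each an object with "claw": the opening, from 0 (shut) to 1 (fully open); "dp": the shift along the tool's x, y, z in cm, a list of three; "delta_rot": the turn, a rotation vector about the tool's x, y, z in rad, a list of three. In form: [{"claw": claw, "dp": [dx, dy, dz], "delta_rot": [rx, ry, rz]}, ...]. A call has exactly 5 rows; each row is the pose to reach, as a shift and turn from the pose measured when the call began, along the tool's axes at that moment; what a row does not reach only later rows make up. A row lasts 1/10 s, in which the tool goes at most 50 mm and 8.59 degrees, less where a joint would pass 70% of its speed; a pose out of reach is approached as far as the arm can. A call with a gripper value outside its range is refused whole. The fingers move at their own pace and stop on an object; "force" is the grip in N (left out, the last holds). Time passes only in rows, so rows that repeat a pose let the fingers close, or fill a call up. It gives the time, the measured TCP pose, the force and the opening at its end, in the units of the state.
- sensors.get_state(): the state, without advancing time (a new reading comes with each control period).
- optics.snapshot(name): name is "scene" or "top" or "wrist"; returns a dict with "pixels" (480x640x3 uint8, blue, green, red), "intrinsics" (3x3 intrinsics, pixels), "rvec" (rotation vector, rad) and "tvec" (3), from world to camera coordinates, as OpenCV has them; the wrist camera has in their place "T_tool_cam" (4x4, takes a point from camera to tool coordinates, whose origin is the TCP and whose axes are the flange's). Camera axes: x right, y down, z forward; pixel columns grow to the right and rows downward; lengths in m; the calibration is good to about 2 mm. The wrist camera is an equidistant fisheye: a pixel r from the principal point sees the ray r / f radians off the axis. A picture is of the moment at which its call begins: read the wrist's pose just before it. There is no depth.
- finish_job(): hands the job in, once; it reports no verdict.
The state is a dict: "clock": time; "q": joint angles; "qd": joint speeds; "joint_torque": joint torques, N m; "tool_pos": TCP position; "eef_rot": TCP orientation; "contact_force": force on the tool from outside, world axes, zero at the start; "moment": the same for the moment, N m; "opening": opening from 0.0 (shut) to 1.0 (fully open).
Only numpy, scipy, OpenCV 4.12 (cv2) and the standard library are available. Lean on these libraries where they do the work, as an engineer would, in place of code of your own. Each camera call takes 0.05 s, during which the arm holds its last target.

## Task

Push the round deck of the rotary test fixture by one of its upright rim pegs until the board with the round finned cooler comes to the front, then tip the latch arm over onto the deck and ease the deck to and fro until the latch tooth drops fully into a slot of the rim. Then prove the lock by leaning on a rim peg, sideways along the rim, with a steady push of about 12 newtons for half a second, and let go. Work gently, never more than 20 newtons on the deck or latch, and do not touch the boards or shift the other things on the bench.

Things in the scene. Friction and masses are not known exactly. Their poses are not given: they have to be found in the camera images.
- base: Grey round base of the rotary fixture, 296 mm across, 22 mm high, fixed to the bench. Origin: centre of its underside, on the deck's vertical axis. Its front is its -x side (an apron with a small metal pointer there, 158 mm from the axis); its +y side carries the latch on a metal foot plate.
- deck: The aluminium deck of the fixture, a disc 280 mm across, top face 42 mm above the bench; it turns endlessly about the base's vertical axis. Origin on that axis, 22 mm above the bench; its own x and y axes each run through two opposite nests, so a nest is exactly at the front when the deck's yaw differs from the base's by a multiple of 90 degrees. Stiff bearing (about 0.3 N m): stays where left.
- front (a point): Fixed point on the base: where the centre of the nest's floor lies when that nest is exactly at the front, 68 mm from the axis. The deck has four nests, 68 mm from the axis and 90 degrees apart, and at the same four angles slots cut down through its rim (14 mm wide, radius 118 to 140 mm): when a nest is at the front, another nest's slot is near the latch.
- pawl (a joint): Angle of the steel latch arm, rad. 1.95: thrown back, leaning outwards, as at the start. Past upright (below about 1.5) it falls inwards by its own weight. About 0.18: tooth resting on the rim. Below 0.05: tooth fully down in a slot, deck locked but for about 3 mm of play either way. Hinge level, along the base's x axis, 56 mm above the bench.
- latch_place (a point): Nominal centre of the latch hinge, 185 mm from the deck's axis on the base's +y side, 56 mm above the bench. The bracket is really bolted up to 10 mm to either side of it along the base's x axis (not measured): the tooth meets the slot up to 4.5 degrees before or after a nest is exactly at the front.
- latch_bar (a point): Centre of the latch's black crossbar handle: 10 mm thick, 44 mm long, parallel to the hinge, 45 mm along the 62 mm arm. Thrown back it is the outermost part of the arm, about 92 mm above the bench and 33 mm farther out than the hinge; push it inwards to tip the arm. Only its nominal place is measured: really up to 10 mm off along base x, as the bracket is. It is a mark on the base and does not move.
- peg0 (a point): Centre of the top of rim peg 0: plain upright steel peg, 12 mm across, 65 mm tall (top 107 mm above the bench), 110 mm from the deck's axis, midway between two nests, at 45 degrees counter-clockwise from the deck's +x axis. Turns with the deck. The four pegs are alike. No board comes nearer than 50 mm to a peg's axis.
- peg1 (a point): Centre of the top of rim peg 1, like peg 0, at 135 degrees from the deck's +x axis.
- peg2 (a point): Centre of the top of rim peg 2, like peg 0, at 225 degrees from the deck's +x axis.
- peg3 (a point): Centre of the top of rim peg 3, like peg 0, at 315 degrees from the deck's +x axis.
- cooler_board: THE BOARD TO BRING TO THE FRONT: green board 58 mm square and 10 mm thick with a round aluminium finned cooler (40 mm across, top 46 mm above the board's underside). Lies loose in a nest of the deck with about 1.5 mm of play. Origin: centre of its underside.
- terminal_board: Another green board 58 mm square, 10 mm thick, with two rows of terminal blocks (24 mm high in all). Origin: centre of its underside. Leave in its nest.
- transformer_board: Another green board 58 mm square, 10 mm thick, with a square transformer (36 mm high in all). Origin: centre of its underside. Leave in its nest.
- capacitor_board: Another green board 58 mm square, 10 mm thick, with four upright black capacitors (32 mm high in all). Origin: centre of its underside. Leave in its nest.
- multimeter: Bystander: hand multimeter lying flat, 150 x 75 x 34 mm, right of the fixture. Origin: centre of its underside.
- spool: Bystander: metal solder spool, 60 mm across, 45 mm high, right of the fixture. Origin: centre of its underside.
- screwdriver: Bystander: screwdriver 180 mm long lying near the robot on the right. Origin: under its middle.
- flux_bottle: Bystander: upright plastic bottle, 50 mm across, 130 mm high, left of the fixture. Origin: centre of its underside.
- parts_tray: Bystander: black open tray 100 x 140 x 30 mm with dividers, left of the fixture. Origin: centre of its underside.
Not all that is in view belongs to the job. What is shaped like the terminal_board but orange or white is not meant.

How it is judged:
On the way, in this order (a step that is already met when the one before it is completed fails the run):
1. the cooler board has been turned to the front (within about 20 degrees) while the latch was still thrown back (x of cooler_board in the frame of base below -0.055 m and y of cooler_board in the frame of base between -0.025 and 0.025 m and value of joint pawl above 1.5 rad), for 0.2 s.
2. the latch arm has been tipped over towards the deck, with the cooler board still at the front (x of cooler_board in the frame of base below -0.055 m and y of cooler_board in the frame of base between -0.028 and 0.028 m and value of joint pawl below 1 rad).
3. with the tooth fully down in the slot, the gripper's fingers lean on the deck with more than 6 N for 0.3 s (x of cooler_board in the frame of base below -0.055 m and y of cooler_board in the frame of base between -0.015 and 0.015 m and value of joint pawl below 0.05 rad and contact force between the fingers and deck above 6 N), for 0.3 s.
At the end, for the whole second after the job is handed in: The cooler board lies flat in its nest at the front of the base (its centre within 15 mm of the front line), the latch tooth is fully down in the slot (latch angle below 0.05 rad), all four boards lie flat in their nests, the deck is at rest (x of cooler_board in the frame of base below -0.055 m and y of cooler_board in the frame of base between -0.015 and 0.015 m and value of joint pawl below 0.05 rad and height (world z) of each of cooler_board, terminal_board, transformer_board, capacitor_board below 0.056 m and angle between each of cooler_board, terminal_board, transformer_board, capacitor_board's own z axis and vertical below 0.1 rad and angular speed of deck below 0.05 rad/s and linear speed of cooler_board below 0.02 m/s); the robot touches nothing.
It fails at once if the robot presses on the deck or its pegs with more than 20 N (contact force between any of the fingers, the arm and deck above 20 N).
It fails at once if the robot presses on the latch arm with more than 20 N (contact force between any of the fingers, the arm and pawl above 20 N).
It fails at once if the robot touches a board (contact force between any of the fingers, the arm and cooler_board above 0.3 N or contact force between any of the fingers, the arm and terminal_board above 0.3 N or contact force between any of the fingers, the arm and transformer_board above 0.3 N or contact force between any of the fingers, the arm and capacitor_board above 0.3 N).
It fails at once if another thing on the bench is shifted by more than 30 mm (distance of any of multimeter, spool, screwdriver, flux_bottle, parts_tray from where it was at the start of the episode above 0.03 m).
It also fails if it takes over 72 s, if anything falls off the work surface, if the arm or the gripper's body presses on something with over 40 N, if the wrist force passes 120 N, or if a joint passes its speed limit or range.

## Working session

There is one attempt and no reset: what is moved stays moved. The work goes in short steps, Python scripts to look and compute and a tool call to move; the robot and the scene stay as the last step left them, time stands still between calls to the robot, and variables do not carry over. Pictures are saved under pics/ and viewed, and the job is handed in when it is done.

Besides the shell and the picture viewer there is one more tool, called after "Call:" as name(argument=value, ...) on one line, values as JSON. carry_out: Moves the arm, as the interface text tells. Its arguments: {"type":"object","properties":{"rows":{"type":"array"},"force":{"type":"number"}},"required":["rows"]}

```bash
mkdir -p pics; cat > h.py <<'E'
import numpy as np, cv2
from plant import sensors, optics
from scipy.spatial.transform import Rotation as R
def snap(n,fn=None):
    s=optics.snapshot(n)
    if fn: cv2.imwrite('pics/'+fn,s['pixels'])
    return s
def ray(s,uv):
    K=s['intrinsics'];Rm=cv2.Rodrigues(np.array(s['rvec'],float))[0];t=np.array(s['tvec'],float).ravel()
    d=Rm.T@np.linalg.solve(K,np.array([uv[0],uv[1],1.0]));return -Rm.T@t,d
def onplane(s,uv,z):
    o,d=ray(s,uv);return o+d*(z-o[2])/d[2]
def proj(s,P):
    return cv2.projectPoints(np.atleast_2d(np.array(P,float)),np.array(s['rvec'],float),np.array(s['tvec'],float),np.array(s['intrinsics'],float),None)[0][:,0]
E
python3 - <<'E'
from h import *
st=sensors.get_state(); print(st)
for n in ['scene','top','wrist']:
    s=snap(n,n+'0.png'); print(n,{k:v for k,v in s.items() if k!='pixels'})
E
```

```text
{'clock': 0.0, 'q': array([-1.2841993 ,  0.68996154, -0.1945158 ,  1.5663361 ,  0.15733309,
        0.90248649, -0.21512295]), 'qd': array([ 0.00023662, -0.00134884,  0.00024233,  0.00355024, -0.00023006,
       -0.00022638, -0.00015833]), 'joint_torque': array([-5.95749498e-04, -5.27560079e+01, -1.26688991e+00, -1.53425449e+01,
       -5.26359561e-02,  6.65923784e-03,  1.64153626e-04]), 'tool_pos': array([0.15621952, 0.60451885, 0.2379262 ]), 'eef_rot': array([ 1.26021289e-01,  9.92027131e-01, -8.97487580e-04, -3.57212202e-05]), 'contact_force': array([ 0.27208844, -0.05315739,  0.14366707]), 'moment': array([ 0.06064501, -0.0041929 , -0.05917252]), 'opening': 0.9988904256912138}
scene {'intrinsics': array([[529.64440729,   0.        , 327.58208821],
       [  0.        , 529.64440729, 235.28561126],
       [  0.        ,   0.        ,   1.        ]]), 'rvec': array([ 2.20729152,  1.22341907, -0.41134464]), 'tvec': array([-0.31083764, -0.28972241,  1.7177779 ])}
top {'intrinsics': array([[458.15753722,   0.        , 315.70644975],
       [  0.        , 458.15753722, 237.90239023],
       [  0.        ,   0.        ,   1.        ]]), 'rvec': array([ 2.16806564, -2.19750373,  0.14289591]), 'tvec': array([0.03419944, 0.5152637 , 1.05518314])}
wrist {'intrinsics': array([[371.64829954,   0.        , 318.52733107],
       [  0.        , 371.64829954, 241.40560748],
       [  0.        ,   0.        ,   1.        ]]), 'T_tool_cam': array([[ 2.24242617e-04, -9.62800371e-01, -2.70213611e-01,
         6.87639128e-02],
       [ 9.99999975e-01,  2.20860356e-04,  4.29222607e-05,
        -1.07504461e-03],
       [ 1.83539057e-05, -2.70213613e-01,  9.62800396e-01,
        -1.45765598e-01],
       [ 0.00000000e+00,  0.00000000e+00,  0.00000000e+00,
         1.00000000e+00]])}
```

View pics/scene0.png

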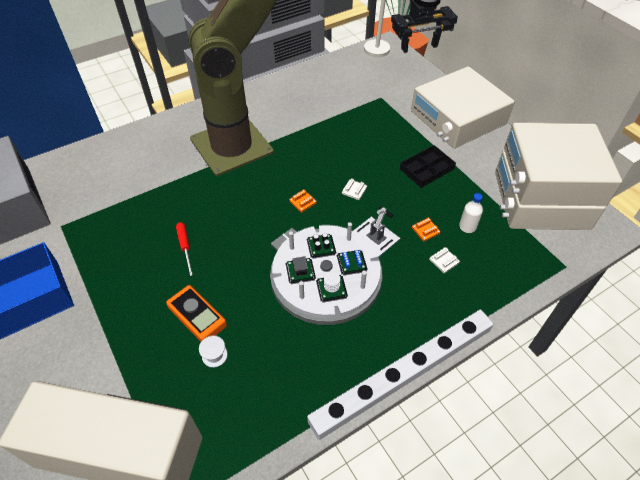

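View pics/top0.png

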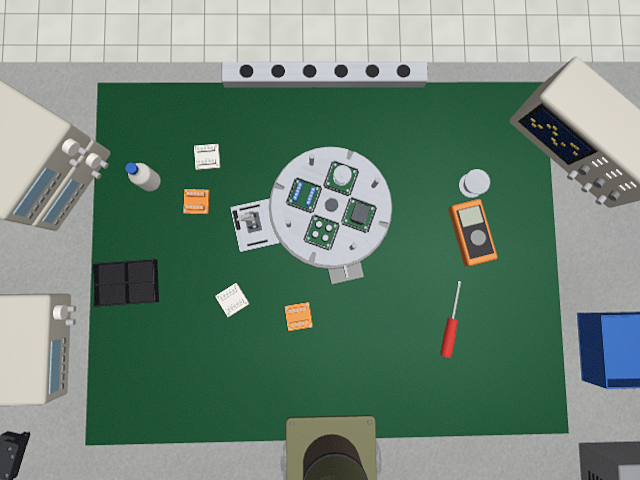

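View pics/wrist0.png

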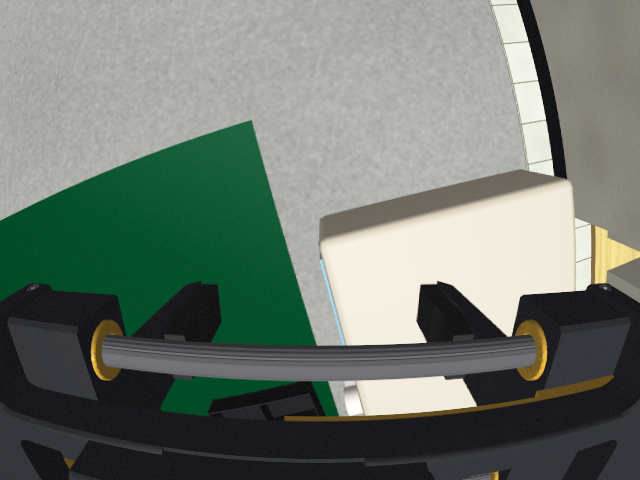

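The scene and top views show the fixture centred near top pixel (331,206), with the apron at (346,272) on the robot side, the latch at (250,223) and the cooler at (342,176), at the far side. Next I'll measure more exactly.

```bash
python3 - <<'E'
from h import *
s=snap('top'); im=s['pixels']
c=im[130:300,215:405]; cv2.imwrite('pics/topz.png',cv2.resize(c,None,fx=4.2,fy=3.5,interpolation=cv2.INTER_CUBIC) if 0 else cv2.resize(c,None,fx=3.5,fy=3.5,interpolation=cv2.INTER_CUBIC))
s2=snap('scene'); c=s2['pixels'][175:335,245:455]; cv2.imwrite('pics/scz.png',cv2.resize(c,None,fx=3.5,fy=3.5,interpolation=cv2.INTER_CUBIC))
hsv=cv2.cvtColor(im,cv2.COLOR_BGR2HSV)
# deck disc: non-green region around
m=((hsv[...,1]<60)&(hsv[...,2]>90)).astype(np.uint8)
m[:, :262]=0; m[:140]=0;m[275:]=0;m[:,400:]=0
cn,_=cv2.findContours(m,cv2.RETR_EXTERNAL,cv2.CHAIN_APPROX_NONE)
k=max(cn,key=cv2.contourArea)
P=np.array([onplane(s,p[0],0.042)[:2] for p in k])
# robust circle fit w/ known R=.14
from scipy.optimize import least_squares
f=lambda x:(np.hypot(P[:,0]-x[0],P[:,1]-x[1])-0.14)
r=least_squares(f,P.mean(0),loss='soft_l1',f_scale=0.002); print('centre',r.x, np.abs(r.fun).mean())
print('cam',ray(s,(0,0))[0], ray(s2,(0,0))[0])
E
```

```text
centre [ 0.58468524 -0.00517616] 0.009999566646425984
cam [0.40617881 0.05940545 1.10071227] [ 1.25039246 -0.43281201  1.17495212]
```

View pics/topz.png

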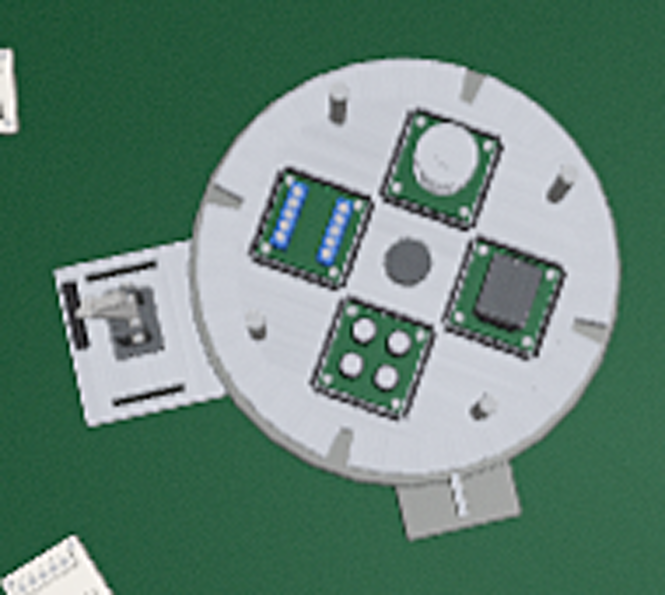

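View pics/scz.png

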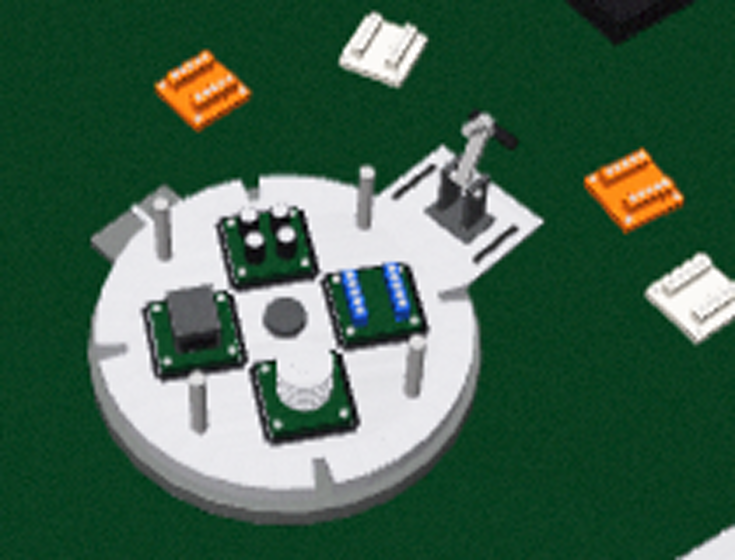

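```bash
python3 - <<'E'
from h import *
s=snap('top')
u=lambda x,y:(x/3.5+215-0.36,y/3.5+130-0.36)
pl=lambda x,y,z:onplane(s,u(x,y),z)[:2]
hub=pl(408,262,.042); print('hub',hub)
sl=[pl(474,84,.042),pl(222,197,.042),pl(341,447,.042),pl(591,328,.042)]
print('slotmean',np.mean(sl,0))
c=np.mean(sl,0)
for p in sl: print('slot',np.hypot(*(p-c)),np.degrees(np.arctan2(*(p-c)[::-1])))
print('disc edges: l/r', [pl(x,y,.042) for x,y in [(197,262),(618,262),(408,58),(408,472)]])
for x,y,z in [(457,480,.022),(461,512,.022),(459,496,.022)]:
    p=pl(x,y,z); print('pointer',np.hypot(*(p-c)),np.degrees(np.arctan2(*(p-c)[::-1])))
q=[(400,487),(508,464),(522,513),(410,539)]
for a in q: print('apron',pl(*a,.01))
# foot plate corners
for a in [(55,270),(190,240),(88,426),(225,395)]: print('foot',pl(*a,.004))
# peg tops
for a in [(338,92),(566,172),(256,314),(488,402)]:
    p=pl(*a,.107); print('peg',p,np.hypot(*(p-c)),np.degrees(np.arctan2(*(p-c)[::-1])))
# cooler top
p=pl(446,155,.042-.0+.046-.006);print('cooler',p,np.hypot(*(p-c)),np.degrees(np.arctan2(*(p-c)[::-1])))
E
```

```text
hub [ 0.59227456 -0.00979105]
slotmean [ 0.59173441 -0.00934163]
slot 0.13123206912040178 -21.226869925870705
slot 0.13179977142996113 69.62492101920851
slot 0.1312227630374458 159.40086944519035
slot 0.1303620115145915 -110.37323634576276
disc edges: l/r [array([0.59367342, 0.13114585]), array([ 0.59087177, -0.15112396]), array([ 0.73243124, -0.0123676 ]), array([ 0.45178596, -0.00720839])]
pointer 0.1484260772886061 -167.52432600500495
pointer 0.16993084064103253 -168.35641135055383
pointer 0.15918481142941945 -167.96887806959742
apron [ 0.44304969 -0.00358853]
apron [ 0.4576822  -0.07762677]
apron [ 0.42423672 -0.08635426]
apron [ 0.40777517 -0.00974501]
foot [0.59579024 0.23133319]
foot [0.61586663 0.13847489]
foot [0.48778325 0.20849973]
foot [0.50787921 0.11503667]
peg [0.69053594 0.03693135] 0.10910056080765117 25.09570075818381
peg [ 0.63762799 -0.1069012 ] 0.10781507590495384 -64.80695414778724
peg [0.54889975 0.09014018] 0.10831176960591098 113.2956393613046
peg [ 0.4919263 -0.053884 ] 0.10929630204032592 -155.94974498864116
cooler [ 0.65533841 -0.03317213] 0.06792173492205958 -20.539453297464487
```

```bash
python3 - <<'E'
from h import *
st=snap('top'); ss=snap('scene')
c=np.array([.592,-.0095]); yaw=np.radians(12.1)
B=np.array([[np.cos(yaw),-np.sin(yaw)],[np.sin(yaw),np.cos(yaw)]])
tob=lambda P:B.T@(np.array(P)[:2]-c)
fb=lambda b,z:np.r_[c+B@np.array(b),z]
ut=lambda x,y:(x/3.5+215-0.36,y/3.5+130-0.36)
us=lambda x,y:(x/3.5+245-0.36,y/3.5+175-0.36)
for a in [(65,285),(84,347)]:
    print('bar top',tob(onplane(st,ut(*a),.092)))
for a in [(474,118),(512,140)]: print('bar scene',tob(onplane(ss,us(*a),.092)))
# big zoom of latch in both
for s,n,(x0,y0,x1,y1) in [(st,'lt',(226,195,282,257)),(ss,'ls',(360,200,405,250))]:
    im=s['pixels'][y0:y1,x0:x1]; cv2.imwrite(f'pics/{n}.png',cv2.resize(im,None,fx=9,fy=9,interpolation=cv2.INTER_CUBIC))
# predicted pixels for nominal: bar ends with dx
for dx in (-10,0,10):
    P=[fb((dx/1000+e,.218),.092) for e in (-.022,.022)]
    print(dx,'top',((proj(st,P)-[226,195]+.5)*9).round(),'scene',((proj(ss,P)-[360,200]+.5)*9).round())
E
```

```text
bar top [0.02563019 0.22022022]
bar top [-0.01569541  0.21674668]
bar scene [-0.01446271  0.21663001]
bar scene [0.02081143 0.22109585]
-10 top [[127. 374.]
 [ 90. 201.]] scene [[145.  46.]
 [254. 126.]]
0 top [[119. 335.]
 [ 81. 161.]] scene [[170.  64.]
 [279. 144.]]
10 top [[110. 295.]
 [ 73. 122.]] scene [[194.  82.]
 [304. 162.]]
```

View pics/lt.png

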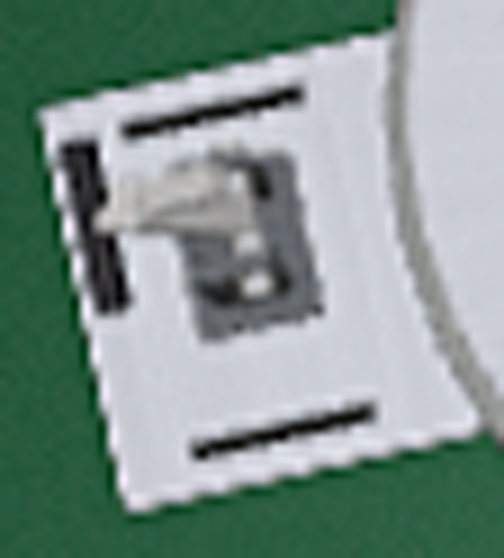

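View pics/ls.png

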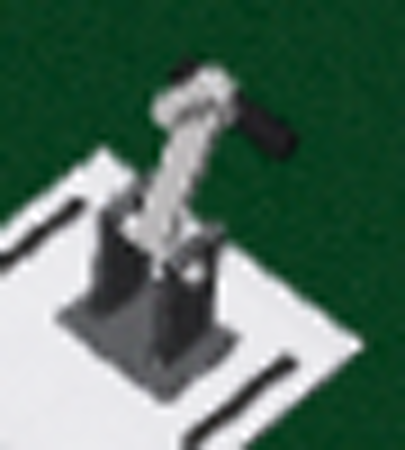

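Both views agree on the bar (top crop ends (78,145)–(115,308), scene crop (180,70)–(290,145)): the bracket sits about +5 mm along base x. So the deck must end about 2° clockwise of exact front, which means turning it about 149° clockwise. I'll take the peg at 114° (0.547, 0.091).

```bash
cat >> h.py <<'E'
C=np.array([.592,-.0095])
def peg(phi,r=.11):
    a=np.radians(phi); return C+r*np.array([np.cos(a),np.sin(a)])
def want(x,y,z,yaw):
    a=np.radians(yaw); X=[np.cos(a),np.sin(a),0]; Z=[0,0,-1]; Y=np.cross(Z,X)
    return np.array([x,y,z]),R.from_matrix(np.column_stack([X,Y,Z]))
def plan(wps,p=None,q=None):
    st=sensors.get_state(); p=st['tool_pos'] if p is None else p; q=R.from_quat(st['eef_rot'] if q is None else q)
    x=q.as_matrix()[:,0]
    print('now t=%.2f'%st['clock'],st['tool_pos'].round(4),'yaw %.1f'%np.degrees(np.arctan2(x[1],x[0])),'F',st['contact_force'].round(2),'open %.3f'%st['opening'],'q',st['q'].round(2))
    for w in wps:
        P,Q=want(*w); dp=q.inv().apply(P-p)*100; rv=(q.inv()*Q).as_rotvec()
        print(np.array(w).round(4),'dp',dp.round(2).tolist(),'rot',rv.round(3).tolist())
E
python3 - <<'E'
from h import *
plan([(.156+.391*f,.605-.514*f,.238,165.5-51*f) for f in (.25,.5,.75,1)])
E
```

```text
now t=0.40 [0.1563 0.6051 0.2386] yaw 165.5 F [-1.    0.38 -0.32] open 0.998 q [-1.28  0.69 -0.19  1.57  0.16  0.9  -0.22]
[  0.2538   0.4765   0.238  152.75  ] dp [-12.65, -10.01, 0.06] rot [-0.0, 0.0, 0.223]
[  0.3515   0.348    0.238  140.    ] dp [-25.33, -20.01, 0.07] rot [-0.0, 0.0, 0.445]
[  0.4492   0.2195   0.238  127.25  ] dp [-38.01, -30.01, 0.07] rot [-0.0, 0.0, 0.668]
[5.470e-01 9.100e-02 2.380e-01 1.145e+02] dp [-50.69, -40.0, 0.07] rot [-0.0, 0.0, 0.89]
```

Call:
carry_out(rows=[{"claw": 0.45, "dp": [-3, -2.4, 0], "delta_rot": [0, 0, 0.06]}, {"claw": 0.45, "dp": [-6.6, -5.2, 0], "delta_rot": [0, 0, 0.12]}, {"claw": 0.45, "dp": [-10.3, -8.1, 0], "delta_rot": [0, 0, 0.18]}, {"claw": 0.45, "dp": [-14, -11, 0], "delta_rot": [0, 0, 0.24]}, {"claw": 0.45, "dp": [-17.6, -13.9, 0], "delta_rot": [0, 0, 0.3]}])

```text
clock: 0.9
tool_pos: [0.293, 0.425, 0.2388]
eef_rot: [0.274, 0.962, 0.0, 0.0]
contact_force: [1.1, -0.3, -0.3]
opening: 0.573
```

```bash
python3 - <<'E'
from h import *
plan([(.547,.091,.2,114.4)])
E
```

```text
now t=0.90 [0.293  0.425  0.2388] yaw 148.2 F [ 1.12 -0.31 -0.33] open 0.573 q [-0.97  0.55 -0.14  1.89  0.11  0.71 -0.15]
[5.470e-01 9.100e-02 2.000e-01 1.144e+02] dp [-39.19, -14.99, 3.89] rot [0.0, 0.0, 0.59]
```

Call:
carry_out(rows=[{"claw": 0.45, "dp": [-4.2, -1.6, 0], "delta_rot": [0, 0, 0.06]}, {"claw": 0.45, "dp": [-8.5, -3.2, 0], "delta_rot": [0, 0, 0.12]}, {"claw": 0.45, "dp": [-12.8, -4.9, 0], "delta_rot": [0, 0, 0.18]}, {"claw": 0.45, "dp": [-17.1, -6.5, 0], "delta_rot": [0, 0, 0.24]}, {"claw": 0.45, "dp": [-21.5, -8.2, 0], "delta_rot": [0, 0, 0.3]}])

```text
clock: 1.4
tool_pos: [0.4335, 0.2407, 0.2391]
eef_rot: [0.416, 0.91, 0.001, 0.0]
contact_force: [-0.4, 0.9, -0.1]
opening: 0.448
```

```bash
python3 - <<'E'
from h import *
plan([(.547,.091,.18,114.4)])
E
```

```text
now t=1.40 [0.4335 0.2407 0.2391] yaw 130.9 F [-0.41  0.86 -0.13] open 0.448 q [-0.55  0.52 -0.08  1.95  0.06  0.67  0.05]
[5.470e-01 9.100e-02 1.800e-01 1.144e+02] dp [-18.74, -1.23, 5.91] rot [0.001, -0.0, 0.288]
```

Call:
carry_out(rows=[{"claw": 0.45, "dp": [-4.7, -0.3, 1], "delta_rot": [0, 0, 0.07]}, {"claw": 0.45, "dp": [-9.4, -0.6, 2.5], "delta_rot": [0, 0, 0.14]}, {"claw": 0.45, "dp": [-14, -0.9, 4], "delta_rot": [0, 0, 0.22]}, {"claw": 0.45, "dp": [-18.7, -1.2, 5.5], "delta_rot": [0, 0, 0.29]}, {"claw": 0.45, "dp": [-18.7, -1.2, 5.9], "delta_rot": [0, 0, 0.29]}])

```text
clock: 1.9
tool_pos: [0.5502, 0.0834, 0.1789]
eef_rot: [0.548, 0.837, -0.001, 0.002]
contact_force: [-1.2, 0.5, -0.9]
opening: 0.452
```

```bash
python3 - <<'E'
from h import *
plan([(*peg(114.4),.08,114.4)])
s=snap('wrist','w1.png'); snap('scene','s1.png')
st=sensors.get_state()
# predicted peg top in wrist
def wproj(s,st,P):
    q=R.from_quat(st['eef_rot']); pt=q.inv().apply(np.array(P)-st['tool_pos'])
    T=s['T_tool_cam']; pc=T[:3,:3].T@(pt-T[:3,3]); th=np.arctan2(np.hypot(pc[0],pc[1]),pc[2]); K=s['intrinsics']
    ph=np.arctan2(pc[1],pc[0]); return K[0,2]+K[0,0]*th*np.cos(ph),K[1,2]+K[1,1]*th*np.sin(ph)
for a in (114.4,24.4,-155.6): print(a,wproj(s,st,[*peg(a),.107]))
E
```

```text
now t=1.90 [0.5502 0.0834 0.1789] yaw 113.6 F [-1.15  0.54 -0.89] open 0.452 q [-0.23  0.68 -0.01  1.84  0.02  0.62  0.16]
[5.466e-01 9.070e-02 8.000e-02 1.144e+02] dp [0.87, -0.06, 9.89] rot [0.001, 0.005, -0.015]
114.4 (np.float64(318.7074373498469), np.float64(251.6070758675477))
24.4 (np.float64(461.69408851992176), np.float64(386.0497425452194))
-155.6 (np.float64(176.95539703376872), np.float64(387.1811550389052))
```

View pics/w1.png

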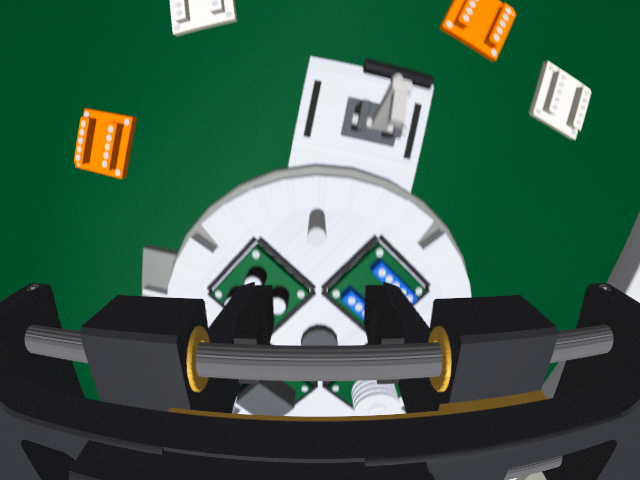

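View pics/s1.png

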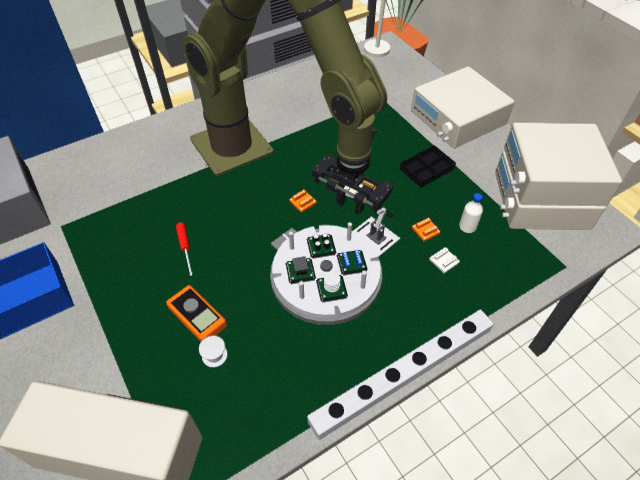

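The wrist view shows the peg at about (317,212–240), with its top at the lower end, and the latch bar at (363,63)–(432,83). I'll compare the ray-cast points with the top-camera estimates.

```bash
cat >> h.py <<'E'
def wplane(s,st,uv,z):
    K=s['intrinsics'];T=s['T_tool_cam'];d=np.array([uv[0]-K[0,2],uv[1]-K[1,2]]);r=np.hypot(*d);th=r/K[0,0]
    v=np.r_[np.sin(th)*d/r,np.cos(th)]; q=R.from_quat(st['eef_rot']).as_matrix()
    o=st['tool_pos']+q@T[:3,3]; w=q@T[:3,:3]@v; return o+w*(z-o[2])/w[2]
def wproj(s,st,P):
    q=R.from_quat(st['eef_rot']); pt=q.inv().apply(np.array(P)-st['tool_pos'])
    T=s['T_tool_cam']; pc=T[:3,:3].T@(pt-T[:3,3]); th=np.arctan2(np.hypot(pc[0],pc[1]),pc[2]); K=s['intrinsics']
    ph=np.arctan2(pc[1],pc[0]); return K[0,2]+K[0,0]*th*np.cos(ph),K[1,2]+K[1,1]*th*np.sin(ph)
YAW=np.radians(12.1); BM=np.array([[np.cos(YAW),-np.sin(YAW)],[np.sin(YAW),np.cos(YAW)]])
tob=lambda P:BM.T@(np.array(P)[:2]-C)
E
python3 - <<'E'
from h import *
st=sensors.get_state(); s=snap('wrist','w2.png'); im=s['pixels']
print(st['tool_pos'],st['qd'].round(3),st['clock'])
cv2.imwrite('pics/w2z.png',cv2.resize(im[40:290,150:480],None,fx=2.4,fy=2.4,interpolation=cv2.INTER_CUBIC))
for phi in (159.4,69.4): print('slot pred',wproj(s,st,[*peg(phi,.131),.042]))
print('peg pred top',wproj(s,st,[*peg(114.4),.107]),'bottom',wproj(s,st,[*peg(114.4),.042]), 'TCP',wproj(s,st,st['tool_pos']))
print('rim',wproj(s,st,[*peg(114.4,.14),.042]))
E
```

```text
[0.54682841 0.09028049 0.17931687] [-0.043 -0.029 -0.044  0.01  -0.005  0.007  0.001] 2.0
slot pred (np.float64(205.9048037872053), np.float64(248.54624921787905))
slot pred (np.float64(431.6485478315828), np.float64(247.5946489845936))
peg pred top (np.float64(318.72714402955927), np.float64(251.60504900769033)) bottom (np.float64(318.66996062054324), np.float64(227.02953312892058)) TCP (np.float64(319.03742280241573), np.float64(302.22755545532425))
rim (np.float64(318.5030935240278), np.float64(188.99072522845847))
```

View pics/w2z.png

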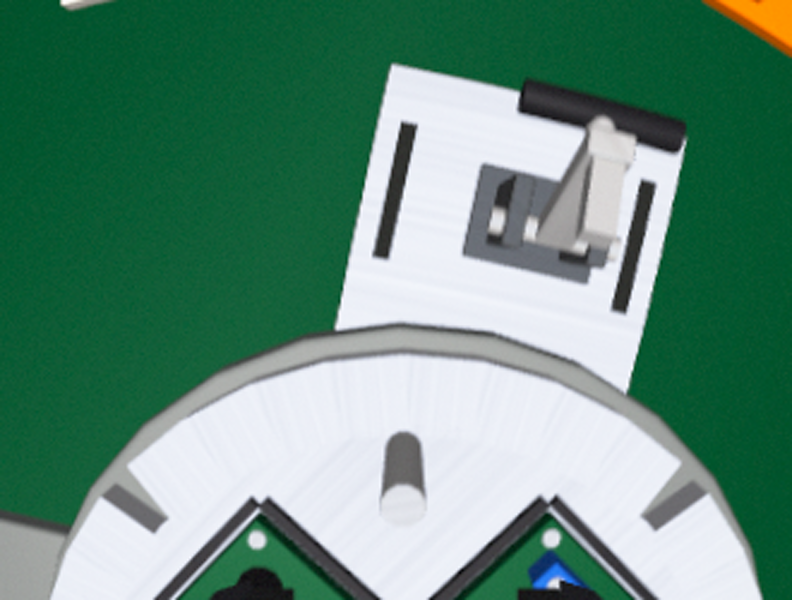

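```bash
python3 - <<'E'
from h import *
st=sensors.get_state(); s=snap('wrist')
print(st['tool_pos'])
f=lambda x,y:(150+x/2.4,40+y/2.4)
for a in [(522,97),(684,136),(603,116)]: print('bar',tob(wplane(s,st,f(*a),.092)))
print('hinge bracket corners', [tob(wplane(s,st,f(*a),.01)).round(4).tolist() for a in [(483,165),(464,255),(588,282),(607,195)]])
print('foot corners', [tob(wplane(s,st,f(*a),.004)).round(4).tolist() for a in [(392,66),(686,130)]])
print('peg',wplane(s,st,f(404,503),.107)[:2],'slots',[np.degrees(np.arctan2(*(wplane(s,st,f(*a),.042)[:2]-C)[::-1])) for a in [(136,508),(676,506)]])
plan([(*peg(114.4),.08,114.4)])
E
```

```text
[0.54644414 0.09207341 0.17989335]
bar [-0.01618754  0.21934814]
bar [0.02838911 0.22086246]
bar [0.00568715 0.21991384]
hinge bracket corners [[-0.0166, 0.2076], [-0.0162, 0.1748], [0.0291, 0.1758], [0.0287, 0.208]]
foot corners [[-0.0555, 0.2367], [0.0536, 0.2405]]
peg [0.54551992 0.09347472] slots [np.float64(159.510686731798), np.float64(68.83510088806909)]
now t=2.10 [0.5463 0.093  0.1803] yaw 114.4 F [-0.3   0.03 -0.1 ] open 0.451 q [-0.24  0.67 -0.02  1.85  0.02  0.62  0.16]
[5.466e-01 9.070e-02 8.000e-02 1.144e+02] dp [-0.24, -0.09, 10.03] rot [0.001, -0.002, -0.0]
```

Call:
carry_out(rows=[{"claw": 0.4, "dp": [-0.1, -0.1, 2.5], "delta_rot": [0, 0, 0]}, {"claw": 0.4, "dp": [-0.1, -0.1, 5], "delta_rot": [0, 0, 0]}, {"claw": 0.4, "dp": [-0.1, -0.1, 7.5], "delta_rot": [0, 0, 0]}, {"claw": 0.4, "dp": [-0.1, -0.1, 9.5], "delta_rot": [0, 0, 0]}, {"claw": 0.4, "dp": [-0.1, -0.1, 10], "delta_rot": [0, 0, 0]}])

```text
clock: 2.6
tool_pos: [0.5442, 0.0939, 0.0792]
eef_rot: [0.54, 0.842, 0.0, -0.002]
contact_force: [-1.0, -0.8, 0.4]
opening: 0.401
```

```bash
python3 - <<'E'
from h import *
# tool leads peg by lag angle: inner clearance half open - 6mm
plan([(*peg(114.4-d),.08,114.4-d) for d in (4,8,13,18,23,28,33,38)])
s=snap('wrist','w3.png')
E
```

```text
now t=2.60 [0.5442 0.0939 0.0792] yaw 114.6 F [-0.99 -0.83  0.43] open 0.401 q [-0.24  0.84 -0.02  1.91  0.03  0.4   0.15]
[5.537e-01 9.360e-02 8.000e-02 1.104e+02] dp [-0.42, 0.85, -0.09] rot [-0.001, -0.003, 0.073]
[5.609e-01 9.600e-02 8.000e-02 1.064e+02] dp [-0.5, 1.61, -0.09] rot [-0.001, -0.003, 0.143]
[5.703e-01 9.830e-02 8.000e-02 1.014e+02] dp [-0.68, 2.55, -0.09] rot [-0.001, -0.003, 0.23]
[5.797e-01 9.980e-02 8.000e-02 9.640e+01] dp [-0.94, 3.48, -0.09] rot [-0.002, -0.003, 0.318]
[5.893e-01 1.005e-01 8.000e-02 9.140e+01] dp [-1.28, 4.37, -0.09] rot [-0.002, -0.003, 0.405]
[5.989e-01 1.003e-01 8.000e-02 8.640e+01] dp [-1.7, 5.24, -0.1] rot [-0.002, -0.003, 0.492]
[6.084e-01 9.930e-02 8.000e-02 8.140e+01] dp [-2.19, 6.06, -0.1] rot [-0.002, -0.003, 0.579]
[ 0.6179  0.0974  0.08   76.4   ] dp [-2.75, 6.84, -0.1] rot [-0.002, -0.003, 0.667]
```

View pics/w3.png

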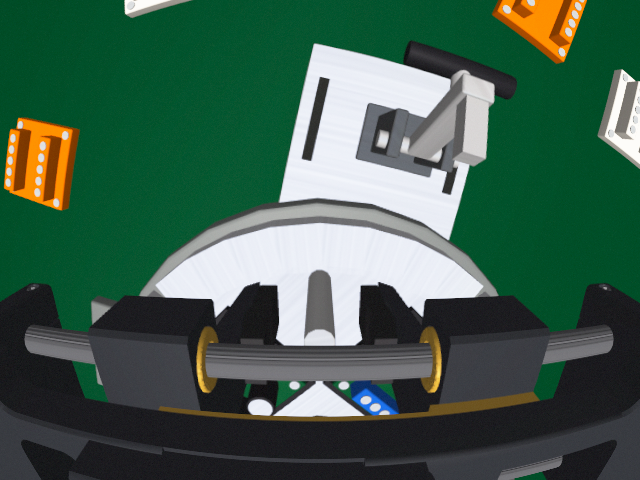

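Centred on the peg. I'll close to a small clearance and creep into contact.

Call:
carry_out(rows=[{"claw": 0.2, "dp": [-0.2, 0, 0], "delta_rot": [0, 0, 0]}, {"claw": 0.2, "dp": [-0.3, 0, 0], "delta_rot": [0, 0, 0]}, {"claw": 0.2, "dp": [-0.3, 0.1, 0], "delta_rot": [0, 0, 0.01]}, {"claw": 0.2, "dp": [-0.3, 0.2, 0], "delta_rot": [0, 0, 0.02]}, {"claw": 0.2, "dp": [-0.3, 0.3, 0], "delta_rot": [0, 0, 0.03]}])

```text
clock: 3.15
tool_pos: [0.5486, 0.092, 0.0799]
eef_rot: [0.553, 0.833, 0.0, -0.001]
contact_force: [-1.0, -1.7, 0.5]
opening: 0.204
```

```bash
python3 - <<'E'
from h import *
st=sensors.get_state(); v=st['tool_pos'][:2]-C; a0=np.degrees(np.arctan2(*v[::-1])); print(a0,np.hypot(*v))
plan([(*peg(a0-d),.08,a0-d) for d in (1,2.5,5,8,11.5)])
E
```

```text
113.17655945409797 0.11038635346013226
now t=3.15 [0.5486 0.092  0.0799] yaw 112.8 F [-1.04 -1.72  0.46] open 0.204 q [-0.24  0.84 -0.01  1.9   0.01  0.41  0.14]
[5.505000e-01 9.240000e-02 8.000000e-02 1.121766e+02] dp [-0.04, 0.19, -0.02] rot [-0.001, -0.003, 0.011]
[5.532000e-01 9.340000e-02 8.000000e-02 1.106766e+02] dp [-0.05, 0.48, -0.02] rot [-0.001, -0.003, 0.037]
[5.577000e-01 9.500000e-02 8.000000e-02 1.081766e+02] dp [-0.07, 0.96, -0.02] rot [-0.001, -0.003, 0.08]
[5.632000e-01 9.670000e-02 8.000000e-02 1.051766e+02] dp [-0.14, 1.53, -0.02] rot [-0.001, -0.003, 0.133]
[5.697000e-01 9.820000e-02 8.000000e-02 1.016766e+02] dp [-0.24, 2.19, -0.02] rot [-0.001, -0.003, 0.194]
```

Call:
carry_out(rows=[{"claw": 0.2, "dp": [0, 0.2, 0], "delta_rot": [0, 0, 0.01]}, {"claw": 0.2, "dp": [0, 0.5, 0], "delta_rot": [0, 0, 0.04]}, {"claw": 0.2, "dp": [-0.1, 1.0, 0], "delta_rot": [0, 0, 0.08]}, {"claw": 0.2, "dp": [-0.1, 1.5, 0], "delta_rot": [0, 0, 0.13]}, {"claw": 0.2, "dp": [-0.2, 2.2, 0], "delta_rot": [0, 0, 0.19]}])

```text
clock: 3.65
tool_pos: [0.5694, 0.0984, 0.0797]
eef_rot: [0.632, 0.775, -0.0, -0.002]
contact_force: [-2.8, -1.5, 1.9]
opening: 0.202
```

```bash
cat >> h.py <<'E'
def arc(ds,r=.11,z=.08):
    st=sensors.get_state(); v=st['tool_pos'][:2]-C; a0=np.degrees(np.arctan2(*v[::-1])); print('ang %.1f r %.4f'%(a0,np.hypot(*v)))
    t=np.r_[np.sin(np.radians(a0)),-np.cos(np.radians(a0))]; print('Ft(on tool, cw) %.1f'%(st['contact_force'][:2]@t))
    plan([(*peg(a0-d,r),z,a0-d) for d in ds])
E
python3 - <<'E'
from h import *
arc((4,8,12,16,20))
E
```

```text
ang 101.8 r 0.1103
Ft(on tool, cw) -3.1
now t=3.65 [0.5694 0.0984 0.0797] yaw 101.7 F [-2.82 -1.52  1.92] open 0.202 q [-0.27  0.86  0.04  1.83 -0.07  0.45  0.02]
[5.77100e-01 9.95000e-02 8.00000e-02 9.78002e+01] dp [-0.05, 0.77, -0.03] rot [-0.003, -0.002, 0.068]
[5.84700e-01 1.00300e-01 8.00000e-02 9.38002e+01] dp [-0.13, 1.53, -0.03] rot [-0.003, -0.002, 0.137]
[5.92400e-01 1.00500e-01 8.00000e-02 8.98002e+01] dp [-0.26, 2.29, -0.03] rot [-0.003, -0.002, 0.207]
[6.00100e-01 1.00200e-01 8.00000e-02 8.58002e+01] dp [-0.45, 3.03, -0.04] rot [-0.003, -0.002, 0.277]
[6.07700e-01 9.94000e-02 8.00000e-02 8.18002e+01] dp [-0.68, 3.76, -0.04] rot [-0.003, -0.002, 0.347]
```

Call:
carry_out(rows=[{"claw": 0.2, "dp": [0, 0.8, 0], "delta_rot": [0, 0, 0.07]}, {"claw": 0.2, "dp": [-0.1, 1.5, 0], "delta_rot": [0, 0, 0.14]}, {"claw": 0.2, "dp": [-0.25, 2.3, 0], "delta_rot": [0, 0, 0.21]}, {"claw": 0.2, "dp": [-0.45, 3.05, 0], "delta_rot": [0, 0, 0.28]}, {"claw": 0.2, "dp": [-0.7, 3.75, 0], "delta_rot": [0, 0, 0.35]}])

```text
clock: 4.15
tool_pos: [0.6078, 0.0996, 0.0795]
eef_rot: [0.758, 0.652, -0.001, -0.002]
contact_force: [-2.6, -1.0, 1.7]
opening: 0.2
```

```bash
python3 - <<'E'
from h import *
arc((4.5,9,13.5,18,22.5))
E
```

```text
ang 81.7 r 0.1102
Ft(on tool, cw) -2.5
now t=4.15 [0.6078 0.0996 0.0795] yaw 81.4 F [-2.64 -0.96  1.74] open 0.200 q [-0.31  0.9   0.13  1.72 -0.2   0.55 -0.2 ]
[ 0.6163  0.0978  0.08   77.2462] dp [-0.05, 0.86, -0.05] rot [-0.004, -0.001, 0.072]
[ 0.6246  0.0956  0.08   72.7462] dp [-0.14, 1.72, -0.06] rot [-0.004, -0.001, 0.151]
[ 0.6328  0.0927  0.08   68.2462] dp [-0.31, 2.57, -0.06] rot [-0.004, -0.001, 0.229]
[ 0.6407  0.0892  0.08   63.7462] dp [-0.54, 3.4, -0.07] rot [-0.004, -0.001, 0.308]
[ 0.6482  0.085   0.08   59.2462] dp [-0.83, 4.21, -0.07] rot [-0.004, -0.001, 0.387]
```

Call:
carry_out(rows=[{"claw": 0.2, "dp": [0, 0.85, 0], "delta_rot": [0, 0, 0.07]}, {"claw": 0.2, "dp": [-0.1, 1.7, -0.05], "delta_rot": [0, 0, 0.15]}, {"claw": 0.2, "dp": [-0.3, 2.55, -0.05], "delta_rot": [0, 0, 0.23]}, {"claw": 0.2, "dp": [-0.55, 3.4, -0.05], "delta_rot": [0, 0, 0.31]}, {"claw": 0.2, "dp": [-0.85, 4.2, -0.05], "delta_rot": [0, 0, 0.39]}])

```text
clock: 4.65
tool_pos: [0.6479, 0.0857, 0.0793]
eef_rot: [0.871, 0.491, -0.002, -0.003]
contact_force: [-3.6, 0.8, -0.1]
opening: 0.197
```

```bash
python3 - <<'E'
from h import *
arc((4.5,9,13.5,18,22.5))
s=snap('scene','s2.png')
E
```

```text
ang 59.6 r 0.1104
Ft(on tool, cw) -3.5
now t=4.65 [0.6479 0.0857 0.0793] yaw 58.8 F [-3.56  0.81 -0.06] open 0.197 q [-0.33  0.95  0.24  1.59 -0.33  0.65 -0.46]
[ 0.655   0.0807  0.08   55.0613] dp [-0.06, 0.86, -0.07] rot [-0.006, 0.0, 0.066]
[ 0.6619  0.0755  0.08   50.5613] dp [-0.15, 1.72, -0.08] rot [-0.006, 0.001, 0.144]
[ 0.6683  0.0697  0.08   46.0613] dp [-0.31, 2.57, -0.08] rot [-0.006, 0.001, 0.223]
[ 0.6743  0.0635  0.08   41.5613] dp [-0.54, 3.41, -0.09] rot [-0.006, 0.001, 0.301]
[ 0.6798  0.0568  0.08   37.0613] dp [-0.82, 4.22, -0.09] rot [-0.006, 0.001, 0.38]
```

View pics/s2.png

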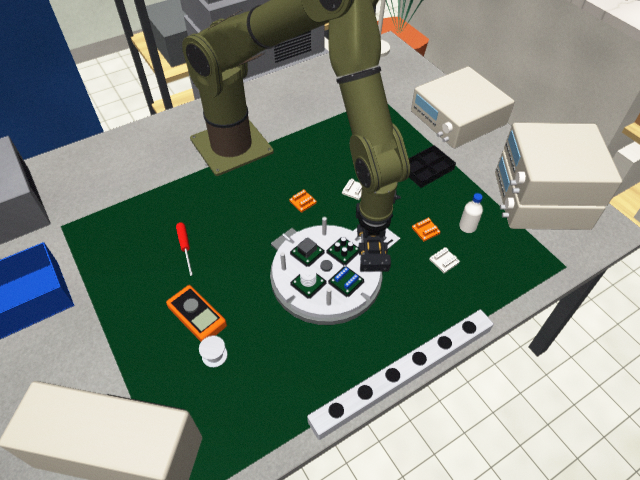

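The deck has turned about 54° and the cooler is now at (308,280), on the right side. I'll carry on along the arc.

Call:
carry_out(rows=[{"claw": 0.2, "dp": [0, 0.85, 0], "delta_rot": [0, 0, 0.07]}, {"claw": 0.2, "dp": [-0.1, 1.7, -0.05], "delta_rot": [0, 0, 0.14]}, {"claw": 0.2, "dp": [-0.3, 2.55, -0.1], "delta_rot": [0, 0, 0.22]}, {"claw": 0.2, "dp": [-0.55, 3.4, -0.1], "delta_rot": [0, 0, 0.3]}, {"claw": 0.2, "dp": [-0.85, 4.2, -0.1], "delta_rot": [0, 0, 0.38]}])

```text
clock: 5.2
tool_pos: [0.6811, 0.0574, 0.0797]
eef_rot: [0.949, 0.315, -0.001, -0.003]
contact_force: [-2.5, 1.5, -1.5]
opening: 0.199
```

```bash
python3 - <<'E'
from h import *
arc((4.5,9,13.5,18,22.5))
E
```

```text
ang 36.9 r 0.1114
Ft(on tool, cw) -2.8
now t=5.20 [0.6811 0.0574 0.0797] yaw 36.8 F [-2.55  1.53 -1.51] open 0.199 q [-0.32  0.99  0.35  1.5  -0.45  0.74 -0.71]
[ 0.6849  0.0494  0.08   32.3942] dp [-0.17, 0.86, -0.04] rot [-0.005, 0.0, 0.076]
[ 0.6892  0.042   0.08   27.8942] dp [-0.27, 1.72, -0.04] rot [-0.005, 0.0, 0.155]
[ 0.693   0.0342  0.08   23.3942] dp [-0.44, 2.57, -0.05] rot [-0.005, 0.001, 0.233]
[ 0.6961  0.0261  0.08   18.8942] dp [-0.67, 3.4, -0.05] rot [-0.005, 0.001, 0.312]
[ 0.6985  0.0178  0.08   14.3942] dp [-0.97, 4.21, -0.06] rot [-0.005, 0.001, 0.391]
```

Call:
carry_out(rows=[{"claw": 0.2, "dp": [-0.1, 0.85, 0], "delta_rot": [0, 0, 0.08]}, {"claw": 0.2, "dp": [-0.25, 1.7, -0.05], "delta_rot": [0, 0, 0.15]}, {"claw": 0.2, "dp": [-0.45, 2.55, -0.05], "delta_rot": [0, 0, 0.23]}, {"claw": 0.2, "dp": [-0.65, 3.4, -0.05], "delta_rot": [0, 0, 0.31]}, {"claw": 0.2, "dp": [-0.95, 4.2, -0.05], "delta_rot": [0, 0, 0.39]}])

```text
clock: 5.7
tool_pos: [0.699, 0.0206, 0.0794]
eef_rot: [0.992, 0.125, -0.001, -0.004]
contact_force: [-1.3, 2.0, -1.0]
opening: 0.201
```

```bash
python3 - <<'E'
from h import *
arc((4.5,9,13.5,18,22.5))
E
```

```text
ang 15.7 r 0.1112
Ft(on tool, cw) -2.3
now t=5.70 [0.699  0.0206 0.0794] yaw 14.4 F [-1.35  2.02 -1.05] open 0.201 q [-0.3   1.03  0.45  1.44 -0.55  0.8  -0.97]
[ 0.6999  0.0119  0.08   11.2079] dp [-0.13, 0.87, -0.07] rot [-0.008, 0.001, 0.055]
[7.0120e-01 3.3000e-03 8.0000e-02 6.7079e+00] dp [-0.21, 1.73, -0.08] rot [-0.008, 0.002, 0.134]
[ 0.7019 -0.0053  0.08    2.2079] dp [-0.36, 2.58, -0.08] rot [-0.008, 0.002, 0.212]
[ 0.7019 -0.0139  0.08   -2.2921] dp [-0.58, 3.41, -0.09] rot [-0.008, 0.002, 0.291]
[ 0.7012 -0.0225  0.08   -6.7921] dp [-0.86, 4.23, -0.1] rot [-0.008, 0.003, 0.37]
```

Call:
carry_out(rows=[{"claw": 0.2, "dp": [-0.1, 0.85, -0.05], "delta_rot": [0, 0, 0.06]}, {"claw": 0.2, "dp": [-0.2, 1.7, -0.05], "delta_rot": [0, 0, 0.13]}, {"claw": 0.2, "dp": [-0.35, 2.6, -0.1], "delta_rot": [0, 0, 0.21]}, {"claw": 0.2, "dp": [-0.6, 3.4, -0.1], "delta_rot": [-0.01, 0, 0.29]}, {"claw": 0.2, "dp": [-0.85, 4.2, -0.1], "delta_rot": [-0.01, 0, 0.37]}])

```text
clock: 6.2
tool_pos: [0.7023, -0.0191, 0.0796]
eef_rot: [0.998, -0.06, -0.001, -0.0]
contact_force: [-0.1, 3.4, 0.3]
opening: 0.202
```

```bash
python3 - <<'E'
from h import *
arc((4.5,9,13.5,18,22.5))
E
```

```text
ang -5.0 r 0.1107
Ft(on tool, cw) -3.4
now t=6.20 [ 0.7023 -0.0191  0.0796] yaw -6.8 F [-0.12  3.43  0.26] open 0.202 q [-0.29  1.05  0.54  1.43 -0.65  0.84 -1.22]
[ 0.7005 -0.0276  0.08   -9.4554] dp [-0.08, 0.87, -0.04] rot [-0.001, 0.001, 0.046]
[  0.6988  -0.036    0.08   -13.9554] dp [-0.15, 1.73, -0.04] rot [-0.001, 0.001, 0.124]
[  0.6963  -0.0443   0.08   -18.4554] dp [-0.29, 2.58, -0.04] rot [-0.001, 0.001, 0.203]
[  0.6933  -0.0524   0.08   -22.9554] dp [-0.5, 3.42, -0.04] rot [-0.001, 0.001, 0.282]
[  0.6896  -0.0602   0.08   -27.4554] dp [-0.77, 4.24, -0.04] rot [-0.001, 0.001, 0.36]
```

Call:
carry_out(rows=[{"claw": 0.2, "dp": [-0.1, 0.85, 0], "delta_rot": [0, 0, 0.05]}, {"claw": 0.2, "dp": [-0.15, 1.7, 0], "delta_rot": [0, 0, 0.12]}, {"claw": 0.2, "dp": [-0.3, 2.6, 0], "delta_rot": [0, 0, 0.2]}, {"claw": 0.2, "dp": [-0.5, 3.4, 0], "delta_rot": [0, 0, 0.28]}, {"claw": 0.2, "dp": [-0.75, 4.2, 0], "delta_rot": [0, 0, 0.36]}])

```text
clock: 6.7
tool_pos: [0.6912, -0.0585, 0.0796]
eef_rot: [0.971, -0.238, 0.0, -0.002]
contact_force: [-0.5, 3.4, -0.2]
opening: 0.201
```

```bash
python3 - <<'E'
from h import *
s=snap('top','t2.png')
arc((2,4,6,8,10))
c=s['pixels'][130:300,215:405]; cv2.imwrite('pics/t2z.png',cv2.resize(c,None,fx=3.5,fy=3.5,interpolation=cv2.INTER_CUBIC))
E
```

```text
ang -27.7 r 0.1108
Ft(on tool, cw) 0.8
now t=6.75 [ 0.6901 -0.061   0.0797] yaw -27.8 F [-0.45 -0.65  0.04] open 0.198 q [-0.27  1.06  0.62  1.47 -0.74  0.85 -1.44]
[  0.6876  -0.0639   0.08   -29.6649] dp [-0.09, 0.38, -0.03] rot [-0.0, -0.0, 0.032]
[  0.6856  -0.0672   0.08   -31.6649] dp [-0.11, 0.77, -0.03] rot [-0.0, -0.0, 0.067]
[  0.6836  -0.0705   0.08   -33.6649] dp [-0.14, 1.15, -0.03] rot [-0.0, -0.0, 0.102]
[  0.6814  -0.0736   0.08   -35.6649] dp [-0.18, 1.53, -0.03] rot [-0.0, -0.0, 0.137]
[  0.6791  -0.0767   0.08   -37.6649] dp [-0.24, 1.91, -0.03] rot [-0.0, -0.0, 0.172]
```

View pics/t2z.png

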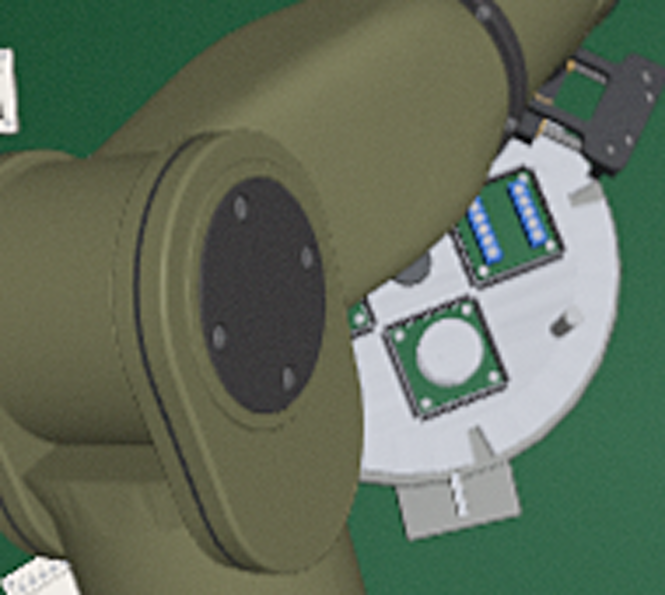

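The cooler is now nearly at the front, with its slot at zoom (483,447) close to the pointer at (459,490). About 9° remain.

Call:
carry_out(rows=[{"claw": 0.2, "dp": [-0.05, 0.3, 0], "delta_rot": [0, 0, 0.03]}, {"claw": 0.2, "dp": [-0.1, 0.75, 0], "delta_rot": [0, 0, 0.07]}, {"claw": 0.2, "dp": [-0.15, 1.2, 0], "delta_rot": [0, 0, 0.1]}, {"claw": 0.2, "dp": [-0.2, 1.55, 0], "delta_rot": [0, 0, 0.13]}, {"claw": 0.2, "dp": [-0.2, 1.7, 0], "delta_rot": [0, 0, 0.15]}])

```text
clock: 7.25
tool_pos: [0.6804, -0.0759, 0.0799]
eef_rot: [0.95, -0.314, 0.0, 0.0]
contact_force: [1.5, 2.4, -1.4]
opening: 0.201
```

```bash
python3 - <<'E'
from h import *
s=snap('top','t3.png')
arc((-1.5,0,2))
c=s['pixels'][190:300,295:405]; cv2.imwrite('pics/t3z.png',cv2.resize(c,None,fx=5,fy=5,interpolation=cv2.INTER_CUBIC))
for phi in (-170.6,): 
  print('pred slot zoom',((proj(s,[[*peg(phi,.131),.042],[*peg(phi+90,.131),.042],[*peg(-35.6-90),.107]])-[295,190]+.5)*5).round(1))
E
```

```text
ang -37.0 r 0.1106
Ft(on tool, cw) -1.3
now t=7.30 [ 0.6803 -0.0761  0.0799] yaw -36.6 F [ 2.33 -0.07 -1.12] open 0.199 q [-0.26  1.06  0.65  1.5  -0.79  0.85 -1.53]
[  0.6815  -0.0734   0.08   -35.5186] dp [-0.06, -0.29, -0.01] rot [0.0, -0.001, -0.018]
[  0.6798  -0.0757   0.08   -37.0186] dp [-0.06, -0.0, -0.01] rot [0.0, -0.001, 0.008]
[  0.6775  -0.0788   0.08   -39.0186] dp [-0.07, 0.38, -0.01] rot [0.0, -0.001, 0.043]
pred slot zoom [[234.2 350.6]
 [455.9  28.1]
 [398.3 191.9]]
```

View pics/t3z.png

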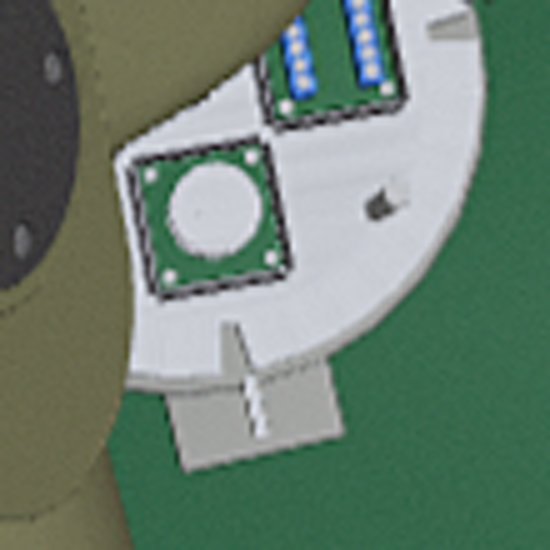

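The slot now sits at zoom (235,348), against a predicted (234,351) for the latch-matched angle, so the deck is where I want it. I'll back off the peg and lift.

Call:
carry_out(rows=[{"claw": 0.2, "dp": [-0.05, -0.15, 0], "delta_rot": [0, 0, 0]}, {"claw": 0.2, "dp": [-0.05, -0.3, 0], "delta_rot": [0, 0, 0]}, {"claw": 0.2, "dp": [-0.05, -0.3, -3], "delta_rot": [0, 0, 0]}, {"claw": 0.2, "dp": [-0.05, -0.3, -7], "delta_rot": [0, 0, 0]}, {"claw": 0.2, "dp": [-0.05, -0.3, -11], "delta_rot": [0, 0, 0]}])

```text
clock: 7.8
tool_pos: [0.6806, -0.0735, 0.1906]
eef_rot: [0.949, -0.314, -0.001, 0.001]
contact_force: [-0.3, 0.5, -0.9]
opening: 0.201
```

```bash
cat >> h.py <<'E'
def fb(x,y): return C+BM@np.array([x,y])
E
python3 - <<'E'
from h import *
p=sensors.get_state()['tool_pos']; g=fb(.006,.258)
plan([(*(p[:2]*(1-f)+g*f),.19,-36.6+48.7*f) for f in (.125,.25,.375,.5,.625,1)])
E
```

```text
now t=7.80 [ 0.6806 -0.0735  0.1906] yaw -36.6 F [-0.25  0.55 -0.88] open 0.201 q [-0.3   0.94  0.74  1.44 -0.69  1.03 -1.61]
[  0.6635  -0.0338   0.19   -30.5125] dp [-3.74, -2.17, 0.06] rot [0.002, 0.001, -0.106]
[ 6.4640e-01  5.9000e-03  1.9000e-01 -2.4425e+01] dp [-7.48, -4.33, 0.06] rot [0.002, 0.001, -0.212]
[  0.6293   0.0456   0.19   -18.3375] dp [-11.22, -6.5, 0.05] rot [0.002, 0.001, -0.319]
[  0.6122   0.0853   0.19   -12.25  ] dp [-14.96, -8.67, 0.05] rot [0.002, 0.001, -0.425]
[ 0.5951  0.125   0.19   -6.1625] dp [-18.7, -10.84, 0.05] rot [0.002, 0.002, -0.531]
[ 0.5438  0.244   0.19   12.1   ] dp [-29.91, -17.34, 0.05] rot [0.002, 0.002, -0.85]
```

Call:
carry_out(rows=[{"claw": 0, "dp": [-3.7, -2.2, 0], "delta_rot": [0, 0, -0.1]}, {"claw": 0, "dp": [-7.5, -4.3, 0], "delta_rot": [0, 0, -0.21]}, {"claw": 0, "dp": [-11.2, -6.5, 0], "delta_rot": [0, 0, -0.32]}, {"claw": 0, "dp": [-15, -8.7, 0], "delta_rot": [0, 0, -0.42]}, {"claw": 0, "dp": [-18.7, -10.8, 0], "delta_rot": [0, 0, -0.53]}])

```text
clock: 8.3
tool_pos: [0.5935, 0.126, 0.1906]
eef_rot: [0.999, -0.052, -0.001, 0.001]
contact_force: [0.3, 0.7, -0.5]
opening: 0.007
```

```bash
python3 - <<'E'
from h import *
g=fb(.006,.262)
plan([(*g,.17,12.1)])
E
```

```text
now t=8.30 [0.5935 0.126  0.1906] yaw -6.0 F [ 0.3   0.72 -0.5 ] open 0.007 q [-0.62  0.81  0.63  1.69 -0.61  0.85 -1.4 ]
[ 0.5429  0.2479  0.17   12.1   ] dp [-6.29, -11.6, 2.05] rot [0.001, 0.003, -0.315]
```

Call:
carry_out(rows=[{"claw": 0, "dp": [-2, -3.6, 0], "delta_rot": [0, 0, -0.1]}, {"claw": 0, "dp": [-4, -7.4, 0], "delta_rot": [0, 0, -0.2]}, {"claw": 0, "dp": [-6.3, -11.6, 0], "delta_rot": [0, 0, -0.31]}, {"claw": 0, "dp": [-6.3, -11.6, 1], "delta_rot": [0, 0, -0.31]}, {"claw": 0, "dp": [-6.3, -11.6, 2], "delta_rot": [0, 0, -0.31]}])

```text
clock: 8.8
tool_pos: [0.5422, 0.249, 0.1702]
eef_rot: [0.995, 0.104, -0.002, 0.001]
contact_force: [0.5, -1.3, -0.1]
opening: 0.005
```

```bash
python3 - <<'E'
from h import *
s=snap('wrist','w4.png')
s=snap('top','t4.png'); c=s['pixels'][130:300,215:405]; cv2.imwrite('pics/t4z.png',cv2.resize(c,None,fx=3.5,fy=3.5,interpolation=cv2.INTER_CUBIC))
plan([(*fb(.006,.262),.082,12.1)])
print(tob(sensors.get_state()['tool_pos']))
E
```

```text
now t=8.90 [0.5423 0.2457 0.1692] yaw 11.6 F [-0.46 -0.53 -0.47] open 0.003 q [-0.8   0.81  0.55  1.74 -0.57  0.76 -1.33]
[ 0.5429  0.2479  0.082  12.1   ] dp [0.16, -0.23, 8.72] rot [0.003, 0.006, -0.008]
[0.00491818 0.25999001]
```

View pics/w4.png

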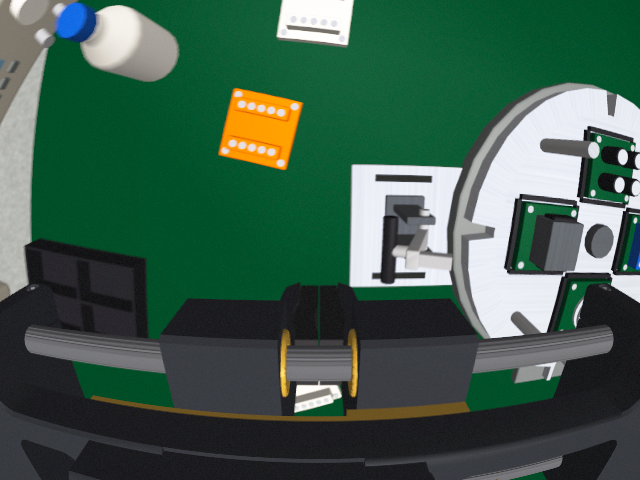

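View pics/t4z.png

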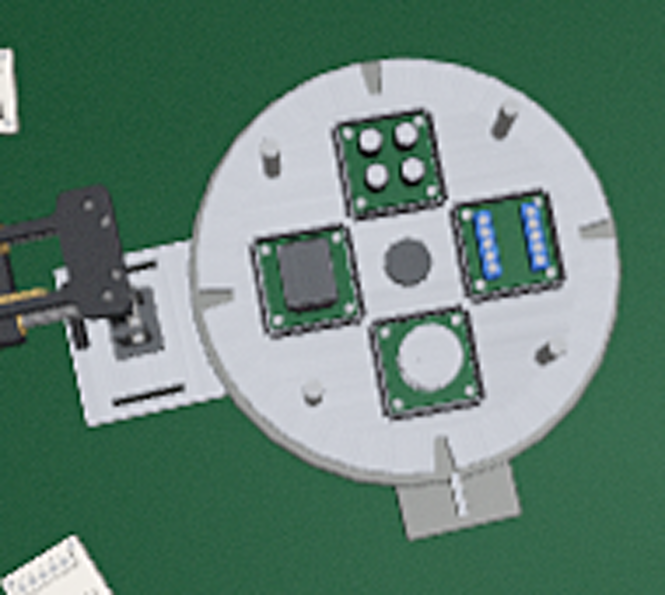

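The wrist view shows the bar at (390,217)–(388,282) and the near slot at (475,232). The top view has the slots at zoom (372,77), (598,229), (443,455) and (215,295). I'll check the alignment numerically.

```bash
python3 - <<'E'
from h import *
import json
st=sensors.get_state(); s=snap('wrist','w5.png')
st['tool_pos']; 
for n,a,z in [('bar',(390,217),.092),('bar',(388,282),.092),('slot in',(494,231),.042),('slot out',(462,231),.042),('br',(386,196),.01),('br',(424,262),.01)]: print(n,tob(wplane(s,st,a,z)).round(4))
t=snap('top'); u=lambda x,y:(x/3.5+215-0.36,y/3.5+130-0.36)
P=[onplane(t,u(*a),.042)[:2] for a in [(372,77),(598,229),(443,455),(215,295)]]
m=np.mean(P,0); print('centre',m)
for p in P:
    b=BM.T@(p-m); print('slot base ang',np.degrees(np.arctan2(b[1],b[0])).round(1), b.round(4))
im=s['pixels'][150:310,330:520]; cv2.imwrite('pics/w5z.png',cv2.resize(im,None,fx=4,fy=3.7,interpolation=cv2.INTER_CUBIC) if 0 else cv2.resize(im,None,fx=3.7,fy=3.7,interpolation=cv2.INTER_CUBIC))
E
```

```text
bar [0.0267 0.214 ]
bar [-0.0167  0.2132]
slot in [0.0047 0.1145]
slot out [0.0047 0.1439]
br [0.0269 0.2016]
br [-0.032   0.1644]
centre [ 0.59172306 -0.00933025]
slot base ang -2.5 [ 0.1294 -0.0056]
slot base ang -92.5 [-0.0057 -0.1307]
slot base ang 177.3 [-0.1306  0.0062]
slot base ang 86.9 [0.007  0.1301]
```

View pics/w5z.png

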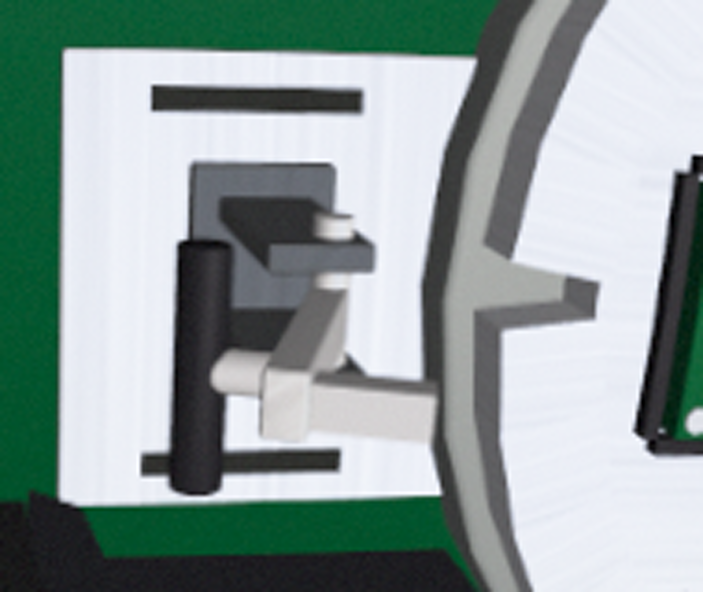

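Bar centre is at base x≈5 mm and the slot at x≈5–6 mm, so they line up well. I'll descend outside the bar.

Call:
carry_out(rows=[{"claw": 0, "dp": [0.1, -0.2, 2], "delta_rot": [0, 0, 0]}, {"claw": 0, "dp": [0.1, -0.2, 4.5], "delta_rot": [0, 0, 0]}, {"claw": 0, "dp": [0.1, -0.2, 7], "delta_rot": [0, 0, 0]}, {"claw": 0, "dp": [0.1, -0.2, 8.4], "delta_rot": [0, 0, 0]}, {"claw": 0, "dp": [0.1, -0.2, 8.7], "delta_rot": [0, 0, 0]}])

```text
clock: 9.5
tool_pos: [0.5436, 0.246, 0.0822]
eef_rot: [0.995, 0.1, -0.003, 0.002]
contact_force: [-1.2, 0.7, -0.3]
opening: 0.003
```

Call:
carry_out(rows=[{"claw": 0, "dp": [0, 0.4, 0], "delta_rot": [0, 0, 0]}, {"claw": 0, "dp": [0, 0.8, 0], "delta_rot": [0, 0, 0]}, {"claw": 0, "dp": [0, 1.2, 0], "delta_rot": [0, 0, 0]}, {"claw": 0, "dp": [0, 1.6, 0], "delta_rot": [0, 0, 0]}, {"claw": 0, "dp": [0, 2.0, 0], "delta_rot": [0, 0, 0]}])

```text
clock: 10.0
tool_pos: [0.5479, 0.2261, 0.0829]
eef_rot: [0.995, 0.1, -0.002, 0.002]
contact_force: [0.6, -0.4, 0.4]
opening: 0.006
```

```bash
python3 - <<'E'
from h import *
plan([(*fb(.006,.205),.082,12.1)]); print(tob(sensors.get_state()['tool_pos']))
s=snap('wrist','w6.png'); 
s=snap('scene'); cv2.imwrite('pics/s6z.png',cv2.resize(s['pixels'][160:300,300:460],None,fx=4,fy=4,interpolation=cv2.INTER_CUBIC))
E
```

```text
now t=10.00 [0.5479 0.2261 0.0829] yaw 11.5 F [ 0.59 -0.41  0.44] open 0.006 q [-0.71  0.92  0.44  1.79 -0.66  0.58 -1.23]
[ 0.5549  0.1922  0.082  12.1   ] dp [0.01, 3.46, 0.1] rot [0.003, 0.005, -0.011]
[0.00626133 0.23958825]
```

View pics/w6.png

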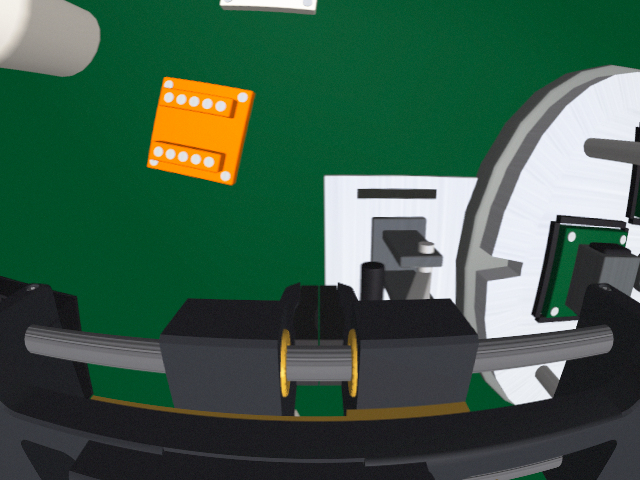

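View pics/s6z.png

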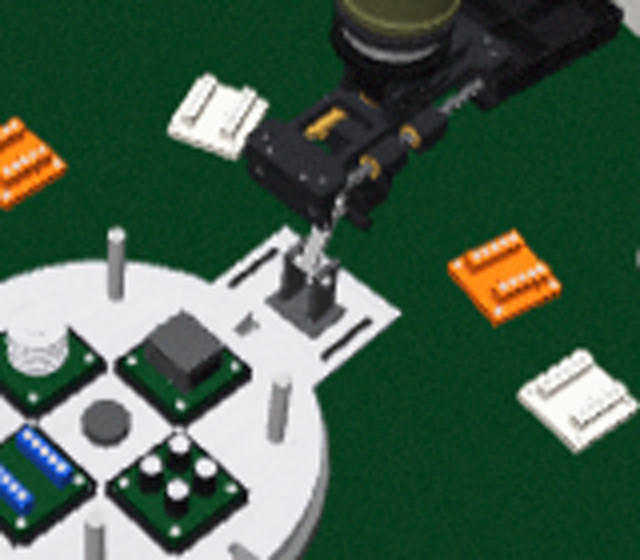

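Finger edge at (357,290) is almost touching the bar (left edge 362). I'll push inward.

Call:
carry_out(rows=[{"claw": 0, "dp": [0, 0.4, 0], "delta_rot": [0, 0, 0]}, {"claw": 0, "dp": [0, 0.8, 0], "delta_rot": [0, 0, 0]}, {"claw": 0, "dp": [0, 1.2, 0], "delta_rot": [0, 0, 0]}, {"claw": 0, "dp": [0, 1.6, 0], "delta_rot": [0, 0, 0]}, {"claw": 0, "dp": [0, 2.0, 0], "delta_rot": [0, 0, 0]}])

```text
clock: 10.6
tool_pos: [0.5519, 0.2051, 0.0827]
eef_rot: [0.995, 0.099, -0.002, 0.003]
contact_force: [-0.5, -0.4, 0.2]
opening: 0.009
```

Call:
carry_out(rows=[{"claw": 0, "dp": [0, 0.4, 0], "delta_rot": [0, 0, 0]}, {"claw": 0, "dp": [0, 0.8, 0], "delta_rot": [0, 0, 0]}, {"claw": 0, "dp": [0, 1.2, 0], "delta_rot": [0, 0, 0]}, {"claw": 0, "dp": [0, 1.5, 0], "delta_rot": [0, 0, 0]}, {"claw": 0, "dp": [0, 1.5, 0], "delta_rot": [0, 0, 0]}])

```text
clock: 11.1
tool_pos: [0.5551, 0.1897, 0.0828]
eef_rot: [0.995, 0.099, -0.002, 0.003]
contact_force: [0.1, 0.5, -0.8]
opening: 0.008
```

```bash
python3 - <<'E'
from h import *
plan([(*fb(.006,.24),.18,12.1)]); print(tob(sensors.get_state()['tool_pos']))
s=snap('wrist','w7.png'); 
s=snap('scene'); cv2.imwrite('pics/s7z.png',cv2.resize(s['pixels'][160:300,300:460],None,fx=4,fy=4,interpolation=cv2.INTER_CUBIC))
E
```

```text
now t=11.10 [0.5551 0.1897 0.0828] yaw 11.3 F [ 0.13  0.55 -0.82] open 0.008 q [-0.65  0.91  0.43  1.81 -0.65  0.57 -1.18]
[ 0.5476  0.2264  0.18   12.1   ] dp [-0.06, -3.7, -9.73] rot [0.005, 0.005, -0.013]
[0.00562961 0.20252156]
```

View pics/w7.png

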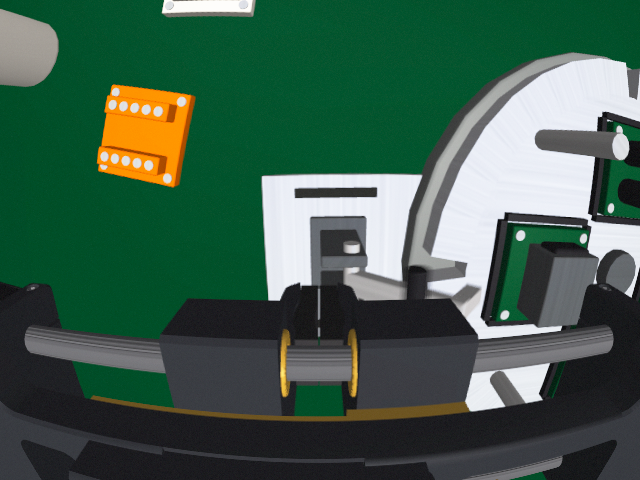

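View pics/s7z.png

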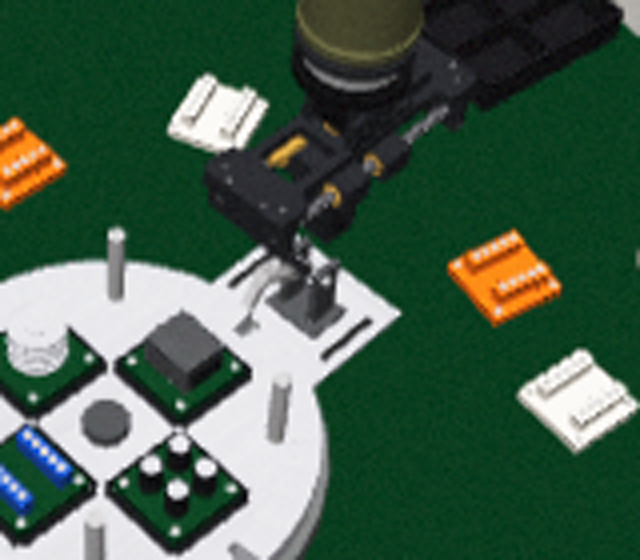

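The arm has tipped over: its bar is now over the rim at wrist (417,285). I'll lift away and look.

Call:
carry_out(rows=[{"claw": 0, "dp": [0, -0.5, -1.5], "delta_rot": [0, 0, 0]}, {"claw": 0, "dp": [0, -1, -4], "delta_rot": [0, 0, 0]}, {"claw": 0.1, "dp": [0, -1.5, -7], "delta_rot": [0, 0, 0]}, {"claw": 0.2, "dp": [0, -1.5, -10], "delta_rot": [0, 0, 0]}, {"claw": 0.2, "dp": [0, -1.5, -11], "delta_rot": [0, 0, 0]}])

```text
clock: 11.7
tool_pos: [0.5539, 0.2064, 0.1954]
eef_rot: [0.995, 0.1, -0.0, 0.002]
contact_force: [0.4, 0.1, -0.2]
opening: 0.202
```

```bash
python3 - <<'E'
from h import *
s=snap('wrist'); im=s['pixels'][150:310,290:480]; cv2.imwrite('pics/w8z.png',cv2.resize(im,None,fx=3.7,fy=3.7,interpolation=cv2.INTER_CUBIC))
s=snap('scene'); cv2.imwrite('pics/s8z.png',cv2.resize(s['pixels'][180:300,320:440],None,fx=5,fy=5,interpolation=cv2.INTER_CUBIC))
g=peg(-35.5); p=sensors.get_state()['tool_pos']
plan([(*(p[:2]*(1-f)+g*f),.19,12-48*f) for f in (.15,.3,.45,.6,1)]); 
E
```

```text
now t=11.80 [0.5531 0.2062 0.1938] yaw 11.4 F [0.46 0.04 0.23] open 0.200 q [-0.75  0.77  0.57  1.74 -0.54  0.8  -1.29]
[0.5724 0.1643 0.19   4.8   ] dp [1.06, 4.49, 0.39] rot [0.004, 0.002, 0.115]
[ 0.5917  0.1223  0.19   -2.4   ] dp [2.12, 8.98, 0.41] rot [0.004, 0.002, 0.241]
[ 0.6109  0.0804  0.19   -9.6   ] dp [3.18, 13.47, 0.42] rot [0.004, 0.002, 0.367]
[  0.6302   0.0385   0.19   -16.8   ] dp [4.23, 17.97, 0.44] rot [0.004, 0.002, 0.492]
[  0.6816  -0.0734   0.19   -36.    ] dp [7.06, 29.94, 0.48] rot [0.005, 0.001, 0.828]
```

View pics/w8z.png

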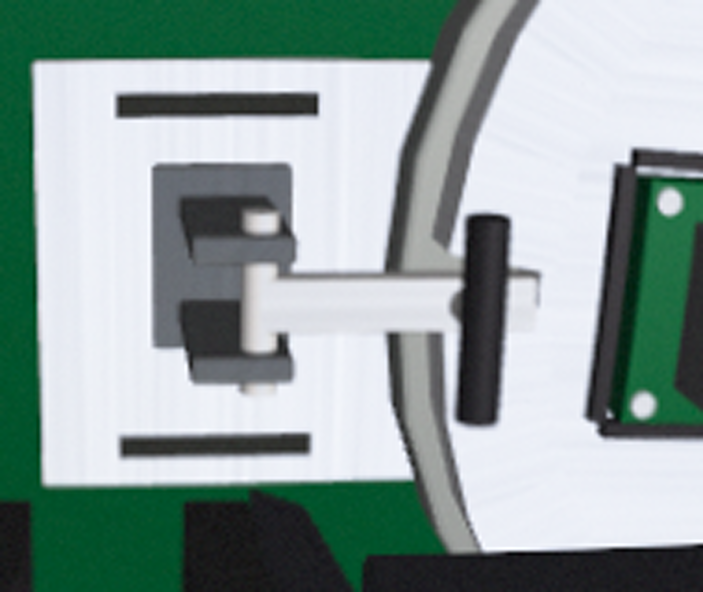

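View pics/s8z.png

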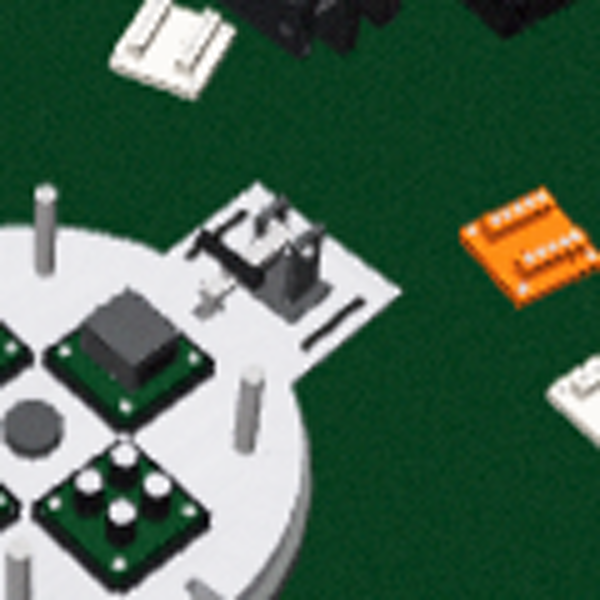

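```bash
python3 - <<'E'
from h import *
st=sensors.get_state(); s=snap('wrist'); print(st['tool_pos'])
f=lambda x,y:(290+x/3.7,150+y/3.7)
for z in (.056,.066): print('arm edges',z,[tob(wplane(s,st,f(*a),z)).round(4).tolist() for a in [(420,276),(420,330),(300,278),(300,333)]])
print('slot edge',[tob(wplane(s,st,f(*a),.042)).round(4).tolist() for a in [(437,243),(460,253)]])
sc=snap('scene')
# triangulate bar ends
def wray(s,st,uv):
    a=wplane(s,st,uv,.2);b=wplane(s,st,uv,.0); return a,(b-a)/np.linalg.norm(b-a)
def tri(o1,d1,o2,d2):
    d2=d2/np.linalg.norm(d2); A=np.column_stack([d1,-d2]); t=np.linalg.lstsq(A,o2-o1,rcond=None)[0]; p=o1+d1*t[0];q=o2+d2*t[1]; return (p+q)/2,np.linalg.norm(p-q)
g=lambda x,y:(320+x/5-.4,180+y/5-.4)
for w,c in [((488,222),(200,240)),((478,418),(258,276))]:
    p,e=tri(*wray(s,st,f(*w)),*ray(sc,g(*c))); print('bar end',tob(p),p[2],e)
# predictions in scene zoom of bar ends for theta
for th in (0.02,.18):
    a=th+.36; y=.185-.0487*np.cos(a); z=.056+.0487*np.sin(a)
    P=[[*fb(.0055+e,y),z] for e in (.022,-.022)]
    print(th,'scene',((proj(sc,P)-[320,180]+.5)*5).round(0).tolist(),'wrist',[((np.array(wproj(s,st,q))-[290,150])*3.7).round(0).tolist() for q in P])
th=1.95+.36; print(.185-.0487*np.cos(th),.056+.0487*np.sin(th))
E
```

```text
[0.55314118 0.20619477 0.19380219]
arm edges 0.056 [[0.0098, 0.1494], [-0.0023, 0.1489], [0.0096, 0.1758], [-0.0026, 0.1755]]
arm edges 0.066 [[0.0122, 0.1519], [0.0005, 0.1513], [0.0119, 0.1772], [0.0002, 0.177]]
slot edge [[0.0141, 0.1424], [0.0118, 0.1369]]
bar end [0.00915177 0.13550901] 0.0844055036692746 0.03765123661099518
bar end [0.00309273 0.14433968] 0.0756168447400771 0.03628553834544107
0.02 scene [[261.0, 286.0], [201.0, 239.0]] wrist [[490.0, 211.0], [477.0, 418.0]]
0.18 scene [[266.0, 274.0], [206.0, 228.0]] wrist [[482.0, 217.0], [470.0, 429.0]]
0.2178091722534551 0.09198955704149622
```

Bar columns in the wrist crop (488/478) match an angle of about 0.02 (490/477) better than 0.18 (482/470), so the tooth is probably in or nearly in. I'll return to the peg to wiggle and test.

Call:
carry_out(rows=[{"claw": 0.2, "dp": [1, 4.4, 0.4], "delta_rot": [0, 0, 0.12]}, {"claw": 0.2, "dp": [2.1, 8.9, 0.4], "delta_rot": [0, 0, 0.24]}, {"claw": 0.2, "dp": [3.2, 13.4, 0.4], "delta_rot": [0, 0, 0.36]}, {"claw": 0.2, "dp": [4.2, 17.9, 0.4], "delta_rot": [0, 0, 0.49]}, {"claw": 0.2, "dp": [5, 21.2, 0.4], "delta_rot": [0, 0, 0.6]}])

```text
clock: 12.4
tool_pos: [0.6422, 0.0042, 0.1863]
eef_rot: [0.979, -0.203, -0.004, 0.004]
contact_force: [1.3, 0.8, -0.3]
opening: 0.203
```

```bash
python3 - <<'E'
from h import *
plan([(*peg(-35.5),.19,-35.5),(*peg(-35.5),.17,-35.5)])
sc=snap('scene'); cv2.imwrite('pics/s9z.png',cv2.resize(sc['pixels'][200:270,340:410],None,fx=8,fy=8,interpolation=cv2.INTER_CUBIC))
for th in (0.02,.1,.18):
    a=th+.36; y=.185-.0487*np.cos(a); z=.056+.0487*np.sin(a)
    P=[[*fb(.0055+e,y),z] for e in (.022,-.022)]
    print(th,'scene',((proj(sc,P)-[340,200]+.5)*8).round(0).tolist())
E
```

```text
now t=12.40 [0.6422 0.0042 0.1863] yaw -23.4 F [ 1.28  0.75 -0.33] open 0.203 q [-0.43  0.88  0.7   1.58 -0.65  0.94 -1.49]
[  0.6816  -0.0734   0.19   -35.5   ] dp [6.69, 5.56, -0.35] rot [0.011, 0.004, 0.211]
[  0.6816  -0.0734   0.17   -35.5   ] dp [6.7, 5.54, 1.65] rot [0.011, 0.004, 0.211]
0.02 scene [[257.0, 298.0], [161.0, 223.0]]
0.1 scene [[262.0, 288.0], [165.0, 214.0]]
0.18 scene [[266.0, 279.0], [169.0, 204.0]]
```

View pics/s9z.png

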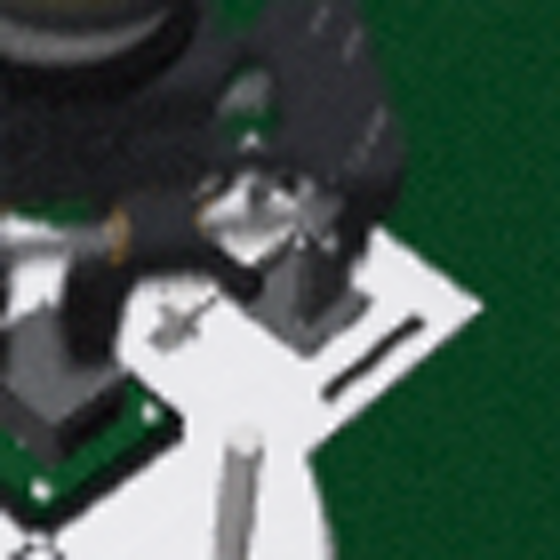

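Call:
carry_out(rows=[{"claw": 0.2, "dp": [2, 1.7, 0], "delta_rot": [0, 0, 0.06]}, {"claw": 0.2, "dp": [4.3, 3.6, 0], "delta_rot": [0.01, 0, 0.13]}, {"claw": 0.2, "dp": [6.7, 5.55, 0], "delta_rot": [0.01, 0, 0.21]}, {"claw": 0.2, "dp": [6.7, 5.55, 1], "delta_rot": [0.01, 0, 0.21]}, {"claw": 0.2, "dp": [6.7, 5.55, 2], "delta_rot": [0.01, 0, 0.21]}])

```text
clock: 12.95
tool_pos: [0.6814, -0.081, 0.1654]
eef_rot: [0.951, -0.31, -0.001, 0.002]
contact_force: [-0.2, 0.1, -0.0]
opening: 0.2
```

```bash
python3 - <<'E'
from h import *
sc=snap('scene'); cv2.imwrite('pics/s10z.png',cv2.resize(sc['pixels'][200:270,340:410],None,fx=8,fy=8,interpolation=cv2.INTER_CUBIC))
st=sensors.get_state(); s=snap('wrist','w10.png')
plan([(*peg(-35.5),.08,-35.5)])
for a in (-34,-35.5,-37): print(a,wproj(s,st,[*peg(a),.107]))
E
```

```text
now t=13.05 [ 0.6804 -0.0782  0.1642] yaw -35.9 F [-0.41 -0.13 -0.66] open 0.199 q [-0.28  0.97  0.73  1.45 -0.71  1.   -1.58]
[  0.6816  -0.0734   0.08   -35.5   ] dp [-0.15, -0.5, 8.42] rot [0.005, 0.004, -0.007]
-34 (np.float64(302.40648745057507), np.float64(267.5660348359988))
-35.5 (np.float64(307.390051796622), np.float64(267.46613735817795))
-37 (np.float64(312.3795974268428), np.float64(267.48583767206173))
```

View pics/s10z.png

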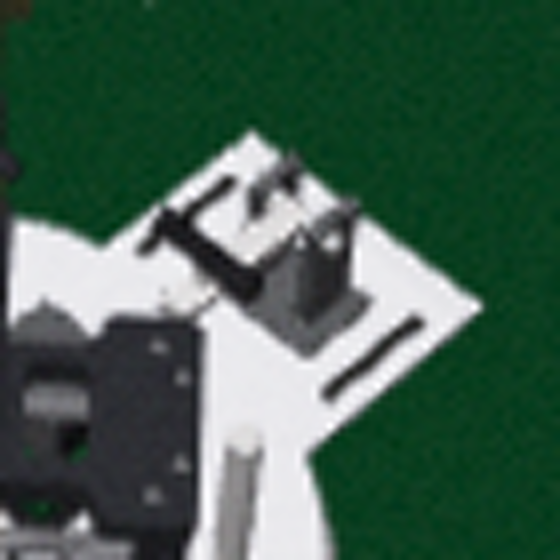

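View pics/w10.png

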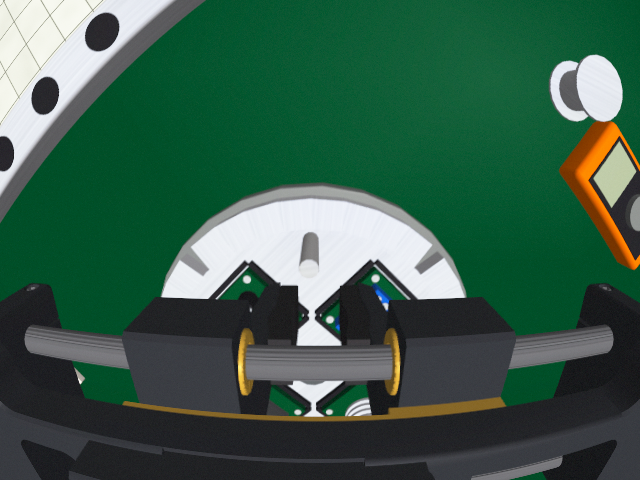

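The peg is at wrist (309.5,268), meaning about −36°. The bar in the scene crop runs (165,215)–(255,287), which is ambiguous about the tooth depth, so I'll test by wiggling. First I'll descend over the peg.

Call:
carry_out(rows=[{"claw": 0.25, "dp": [-0.1, -0.4, 1], "delta_rot": [0, 0, 0]}, {"claw": 0.25, "dp": [-0.1, -0.4, 3], "delta_rot": [0, 0, 0]}, {"claw": 0.25, "dp": [-0.1, -0.4, 5.5], "delta_rot": [0, 0, 0]}, {"claw": 0.25, "dp": [-0.1, -0.4, 7.8], "delta_rot": [0, 0, 0]}, {"claw": 0.25, "dp": [-0.1, -0.4, 8.4], "delta_rot": [0, 0, 0]}])

```text
clock: 13.55
tool_pos: [0.6794, -0.0717, 0.0768]
eef_rot: [0.952, -0.307, -0.006, 0.001]
contact_force: [-0.7, 0.3, -0.6]
opening: 0.247
```

```bash
python3 - <<'E'
from h import *
arc((-2,2,-4,4))
s=snap('wrist','w11.png')
arc((0,))
E
```

```text
ang -35.5 r 0.1073
Ft(on tool, cw) 0.1
now t=13.55 [ 0.6794 -0.0717  0.0768] yaw -35.8 F [-0.68  0.32 -0.63] open 0.247 q [-0.27  1.07  0.66  1.5  -0.78  0.86 -1.53]
[  0.6838  -0.0702   0.08   -33.4647] dp [0.26, -0.38, -0.32] rot [0.006, 0.01, -0.041]
[  0.6793  -0.0764   0.08   -37.4647] dp [0.26, 0.38, -0.32] rot [0.006, 0.01, 0.029]
[  0.6858  -0.0669   0.08   -31.4647] dp [0.24, -0.77, -0.33] rot [0.006, 0.01, -0.076]
[  0.6769  -0.0794   0.08   -39.4647] dp [0.25, 0.77, -0.32] rot [0.007, 0.01, 0.064]
ang -35.6 r 0.1079
Ft(on tool, cw) -0.2
now t=13.60 [ 0.6798 -0.0723  0.0774] yaw -35.8 F [-0.42  0.49  0.19] open 0.249 q [-0.27  1.07  0.66  1.49 -0.78  0.86 -1.53]
[  0.6815  -0.0735   0.08   -35.5816] dp [0.2, 0.0, -0.27] rot [0.006, 0.009, -0.004]
```

View pics/w11.png

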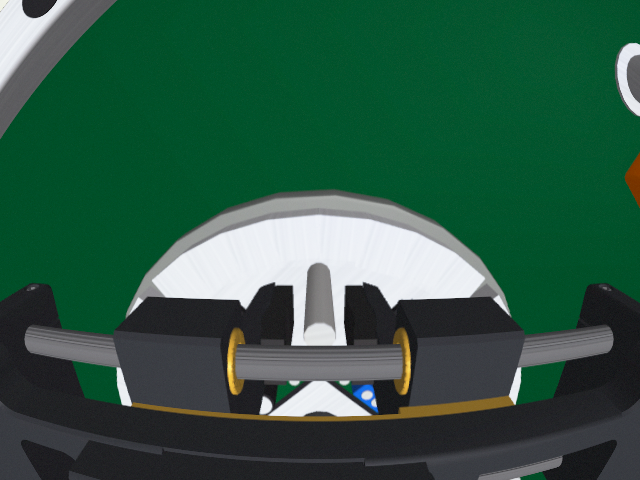

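Call:
carry_out(rows=[{"claw": 0.25, "dp": [0.1, -0.2, -0.2], "delta_rot": [0, 0.01, 0]}, {"claw": 0.25, "dp": [0.2, -0.35, -0.3], "delta_rot": [0, 0.01, 0]}, {"claw": 0.25, "dp": [0.2, -0.45, -0.3], "delta_rot": [0, 0.01, -0.01]}, {"claw": 0.25, "dp": [0.2, -0.55, -0.3], "delta_rot": [0, 0.01, -0.01]}, {"claw": 0.25, "dp": [0.2, -0.65, -0.3], "delta_rot": [0, 0.01, -0.02]}])

```text
clock: 14.1
tool_pos: [0.6851, -0.0695, 0.0811]
eef_rot: [0.955, -0.298, -0.0, 0.004]
contact_force: [-1.7, -0.9, 1.9]
opening: 0.25
```

```bash
python3 - <<'E'
from h import *
arc((0,))
E
```

```text
ang -32.8 r 0.1108
Ft(on tool, cw) 1.7
now t=14.10 [ 0.6851 -0.0695  0.0811] yaw -34.7 F [-1.7  -0.93  1.87] open 0.250 q [-0.27  1.07  0.66  1.49 -0.78  0.86 -1.52]
[  0.6845  -0.0691   0.08   -32.7829] dp [-0.08, 0.0, 0.11] rot [0.007, -0.002, -0.033]
```

Call:
carry_out(rows=[{"claw": 0.25, "dp": [-0.05, -0.1, 0.1], "delta_rot": [0, 0, -0.03]}, {"claw": 0.25, "dp": [-0.05, -0.15, 0.1], "delta_rot": [0, 0, -0.03]}, {"claw": 0.25, "dp": [-0.05, -0.2, 0.1], "delta_rot": [0, 0, -0.03]}, {"claw": 0.25, "dp": [-0.05, -0.25, 0.1], "delta_rot": [0, 0, -0.03]}, {"claw": 0.25, "dp": [-0.05, -0.3, 0.1], "delta_rot": [0, 0, -0.03]}])

```text
clock: 14.6
tool_pos: [0.6857, -0.0686, 0.0804]
eef_rot: [0.959, -0.284, -0.0, 0.005]
contact_force: [-3.7, -5.7, 3.8]
opening: 0.251
```

```bash
python3 - <<'E'
from h import *
arc((0,)); arc((0,))
E
```

```text
ang -32.2 r 0.1108
Ft(on tool, cw) 6.8
now t=14.60 [ 0.6857 -0.0686  0.0804] yaw -33.1 F [-3.7  -5.75  3.78] open 0.251 q [-0.27  1.07  0.65  1.48 -0.77  0.86 -1.5 ]
[  0.685   -0.0682   0.08   -32.2336] dp [-0.08, 0.0, 0.04] rot [0.01, -0.002, -0.014]
ang -32.2 r 0.1108
Ft(on tool, cw) 6.8
now t=14.60 [ 0.6857 -0.0686  0.0804] yaw -33.1 F [-3.7  -5.75  3.78] open 0.251 q [-0.27  1.07  0.65  1.48 -0.77  0.86 -1.5 ]
[  0.685   -0.0682   0.08   -32.2336] dp [-0.08, 0.0, 0.04] rot [0.01, -0.002, -0.014]
```

The tool advanced only ~1 mm while the force rose to ~7 N, so the deck is being held: the tooth is in the slot. I'll check the arm angle with a scene-image offset corrected from the foot-plate corners.

```bash
python3 - <<'E'
from h import *
sc=snap('scene'); c=sc['pixels'][195:265,335:415]
cv2.imwrite('pics/s11z.png',cv2.resize(c,None,fx=9,fy=8.5,interpolation=cv2.INTER_CUBIC) if 0 else cv2.resize(c,None,fx=9,fy=9,interpolation=cv2.INTER_CUBIC))
Z=lambda P:((proj(sc,P)-[335,195]+.5)*9).round(0).tolist()
# foot plate corners in base frame (from top/wrist): x -.0555..+.0545, y outer .2385
print('foot',Z([[*fb(-.055,.2385),.004],[*fb(.0545,.2385),.004]]))
print('hinge ends / peg144 top', Z([[*peg(54.2),.107],[*peg(144.2),.107]]))
for th in (0.02,.1,.18):
    a=th+.36; y=.185-.0487*np.cos(a); z=.056+.0487*np.sin(a)
    P=[[*fb(.0055+e,y),z] for e in (.022,-.022)]
    print(th,'bar',Z(P))
th=1.95+.36
E
```

```text
foot [[338.0, 200.0], [597.0, 394.0]]
hinge ends / peg144 top [[325.0, 548.0], [-47.0, 222.0]]
0.02 bar [[335.0, 380.0], [226.0, 296.0]]
0.1 bar [[339.0, 369.0], [230.0, 285.0]]
0.18 bar [[344.0, 359.0], [235.0, 275.0]]
```

View pics/s11z.png

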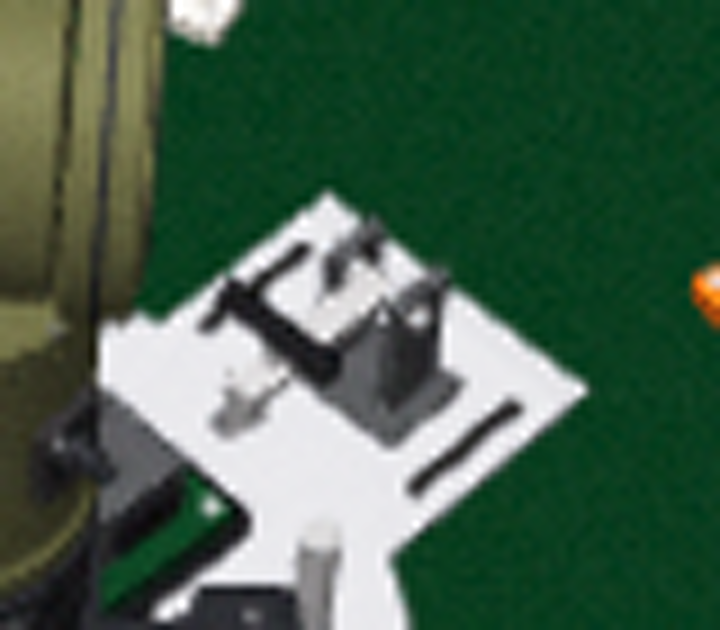

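Corrected for the plate-corner offset (≈(−9,−9) px), the bar fits an angle of about 0.02–0.06 and clearly not 0.18, so the tooth is down. I'll ease the deck the other way to confirm the play and the stop.

Call:
carry_out(rows=[{"claw": 0.25, "dp": [0, 0.25, 0], "delta_rot": [0, 0, 0]}, {"claw": 0.25, "dp": [0, 0.5, 0], "delta_rot": [0, 0, 0.02]}, {"claw": 0.25, "dp": [0, 0.75, 0], "delta_rot": [0, 0, 0.03]}, {"claw": 0.25, "dp": [0, 0.9, 0], "delta_rot": [0, 0, 0.05]}, {"claw": 0.25, "dp": [0, 1.05, 0], "delta_rot": [0, 0, 0.06]}])

```text
clock: 15.15
tool_pos: [0.6801, -0.077, 0.0804]
eef_rot: [0.95, -0.313, -0.0, 0.005]
contact_force: [-0.7, 0.1, -0.6]
opening: 0.251
```

Call:
carry_out(rows=[{"claw": 0.25, "dp": [0, 0.1, 0], "delta_rot": [0, 0, 0]}, {"claw": 0.25, "dp": [0, 0.2, 0], "delta_rot": [0, 0, 0.01]}, {"claw": 0.25, "dp": [0, 0.3, 0], "delta_rot": [0, 0, 0.02]}, {"claw": 0.25, "dp": [0, 0.35, 0], "delta_rot": [0, 0, 0.03]}, {"claw": 0.25, "dp": [0, 0.4, 0], "delta_rot": [0, 0, 0.03]}])

```text
clock: 15.65
tool_pos: [0.6779, -0.0797, 0.0804]
eef_rot: [0.945, -0.328, -0.0, 0.005]
contact_force: [2.4, 1.9, 0.1]
opening: 0.245
```

```bash
python3 - <<'E'
from h import *
arc((0,))
E
```

```text
ang -39.3 r 0.1109
Ft(on tool, cw) -3.0
now t=15.65 [ 0.6779 -0.0797  0.0804] yaw -38.3 F [2.38 1.87 0.08] open 0.245 q [-0.27  1.07  0.67  1.51 -0.79  0.85 -1.55]
[  0.6772  -0.0791   0.08   -39.2588] dp [-0.09, -0.0, 0.04] rot [0.009, -0.003, 0.018]
```

Call:
carry_out(rows=[{"claw": 0.25, "dp": [-0.05, 0.1, 0], "delta_rot": [0, 0, 0.01]}, {"claw": 0.25, "dp": [-0.05, 0.2, 0], "delta_rot": [0, 0, 0.02]}, {"claw": 0.25, "dp": [-0.05, 0.25, 0], "delta_rot": [0, 0, 0.02]}, {"claw": 0.25, "dp": [-0.05, 0.3, 0], "delta_rot": [0, 0, 0.02]}, {"claw": 0.25, "dp": [-0.05, 0.35, 0], "delta_rot": [0, 0, 0.02]}])

```text
clock: 16.15
tool_pos: [0.6775, -0.0799, 0.0804]
eef_rot: [0.942, -0.336, 0.001, 0.003]
contact_force: [7.6, 4.6, -3.2]
opening: 0.254
```

```bash
python3 - <<'E'
from h import *
arc((0,))
E
```

```text
ang -39.5 r 0.1107
Ft(on tool, cw) -8.4
now t=16.15 [ 0.6775 -0.0799  0.0804] yaw -39.3 F [ 7.56  4.6  -3.24] open 0.254 q [-0.27  1.07  0.67  1.51 -0.8   0.85 -1.56]
[  0.6769  -0.0794   0.08   -39.4776] dp [-0.07, -0.0, 0.04] rot [0.004, -0.004, 0.003]
```

Held in this direction too (−39.5°, 8.4 N), with about 4 mm total play, so the deck is locked. Next is the proof: a steady lean of about 12 N.

Call:
carry_out(rows=[{"claw": 0.25, "dp": [0, 0.33, 0], "delta_rot": [0, 0, 0]}, {"claw": 0.25, "dp": [0, 0.36, 0], "delta_rot": [0, 0, 0]}, {"claw": 0.25, "dp": [0, 0.39, 0], "delta_rot": [0, 0, 0]}, {"claw": 0.25, "dp": [0, 0.4, 0], "delta_rot": [0, 0, 0]}, {"claw": 0.25, "dp": [0, 0.4, 0], "delta_rot": [0, 0, 0]}])

```text
clock: 16.65
tool_pos: [0.6774, -0.0799, 0.0803]
eef_rot: [0.942, -0.336, 0.003, 0.0]
contact_force: [7.0, 5.8, -4.2]
opening: 0.25
```

```bash
python3 - <<'E'
from h import *
arc((0,))
E
```

```text
ang -39.5 r 0.1107
Ft(on tool, cw) -8.9
now t=16.65 [ 0.6774 -0.0799  0.0803] yaw -39.2 F [ 7.01  5.76 -4.24] open 0.250 q [-0.26  1.06  0.67  1.52 -0.81  0.84 -1.55]
[  0.6769  -0.0795   0.08   -39.5016] dp [-0.07, -0.0, 0.03] rot [-0.001, -0.005, 0.005]
```

Call:
carry_out(rows=[{"claw": 0.25, "dp": [0, 0.44, 0], "delta_rot": [0, 0, 0]}, {"claw": 0.25, "dp": [0, 0.48, 0], "delta_rot": [0, 0, 0]}, {"claw": 0.25, "dp": [0, 0.52, 0], "delta_rot": [0, 0, 0]}, {"claw": 0.25, "dp": [0, 0.52, 0], "delta_rot": [0, 0, 0]}, {"claw": 0.25, "dp": [0, 0.52, 0], "delta_rot": [0, 0, 0]}])

```text
clock: 17.15
tool_pos: [0.6774, -0.08, 0.0803]
eef_rot: [0.942, -0.334, 0.005, -0.003]
contact_force: [9.2, 6.1, -3.7]
opening: 0.253
```

```bash
python3 - <<'E'
from h import *
arc((0,))
E
```

```text
ang -39.5 r 0.1108
Ft(on tool, cw) -10.6
now t=17.15 [ 0.6774 -0.08    0.0803] yaw -39.1 F [ 9.23  6.14 -3.71] open 0.253 q [-0.26  1.06  0.66  1.52 -0.81  0.84 -1.54]
[  0.6768  -0.0795   0.08   -39.534 ] dp [-0.08, -0.0, 0.03] rot [-0.008, -0.007, 0.008]
```

Tangential 10.6 N, total 11.7 N and steady, with no deck motion. One more hold at slightly more.

Call:
carry_out(rows=[{"claw": 0.25, "dp": [0, 0.54, 0], "delta_rot": [0, 0, 0]}, {"claw": 0.25, "dp": [0, 0.56, 0], "delta_rot": [0, 0, 0]}, {"claw": 0.25, "dp": [0, 0.56, 0], "delta_rot": [0, 0, 0]}, {"claw": 0.25, "dp": [0, 0.56, 0], "delta_rot": [0, 0, 0]}, {"claw": 0.25, "dp": [0, 0.56, 0], "delta_rot": [0, 0, 0]}])

```text
clock: 17.65
tool_pos: [0.6775, -0.0801, 0.0802]
eef_rot: [0.943, -0.333, 0.007, -0.006]
contact_force: [9.9, 6.6, -3.4]
opening: 0.249
```

Call:
carry_out(rows=[{"claw": 0.25, "dp": [0, 0.3, 0], "delta_rot": [0, 0, 0]}, {"claw": 0.25, "dp": [0, 0.1, 0], "delta_rot": [0, 0, 0]}, {"claw": 0.25, "dp": [0, -0.1, 0], "delta_rot": [0, 0, 0]}, {"claw": 0.25, "dp": [0, -0.3, 0], "delta_rot": [0, 0, 0]}, {"claw": 0.25, "dp": [0, -0.45, 0], "delta_rot": [0, 0, 0]}])

```text
clock: 18.15
tool_pos: [0.6794, -0.0778, 0.0803]
eef_rot: [0.943, -0.333, 0.006, -0.005]
contact_force: [0.2, 0.5, -0.7]
opening: 0.249
```

```bash
python3 - <<'E'
from h import *
arc((0,))
E
```

```text
ang -38.0 r 0.1109
Ft(on tool, cw) -0.5
now t=18.15 [ 0.6794 -0.0778  0.0803] yaw -39.0 F [ 0.19  0.49 -0.74] open 0.249 q [-0.26  1.06  0.66  1.52 -0.81  0.83 -1.54]
[  0.6787  -0.0772   0.08   -37.9794] dp [-0.09, 0.0, 0.03] rot [-0.013, -0.008, -0.017]
```

Call:
carry_out(rows=[{"claw": 0.25, "dp": [0, -0.2, -0.5], "delta_rot": [0, 0, 0]}, {"claw": 0.25, "dp": [0, -0.2, -3], "delta_rot": [0, 0, 0]}, {"claw": 0.25, "dp": [0, -0.2, -7], "delta_rot": [0, 0, 0]}, {"claw": 0.25, "dp": [0, -0.2, -11], "delta_rot": [0, 0, 0]}, {"claw": 0.25, "dp": [0, -0.2, -14], "delta_rot": [0, 0, 0]}])

```text
clock: 18.65
tool_pos: [0.6787, -0.0782, 0.2234]
eef_rot: [0.943, -0.334, 0.007, -0.004]
contact_force: [0.4, 0.2, 0.7]
opening: 0.252
```

```bash
python3 - <<'E'
from h import *
g=(.60,.10); plan([(*g,.24,-10),(.62,.18,.24,12)])
t=snap('top'); c=t['pixels'][130:300,215:405]; cv2.imwrite('pics/t12z.png',cv2.resize(c,None,fx=3.5,fy=3.5,interpolation=cv2.INTER_CUBIC))
sc=snap('scene'); cv2.imwrite('pics/s12.png',sc['pixels'])
E
```

```text
now t=18.65 [ 0.6787 -0.0782  0.2234] yaw -39.0 F [0.39 0.15 0.66] open 0.252 q [-0.3   0.9   0.78  1.43 -0.69  1.07 -1.65]
[  0.6    0.1    0.24 -10.  ] dp [-17.32, -8.91, -1.72] rot [-0.01, -0.014, -0.507]
[ 0.62  0.18  0.24 12.  ] dp [-20.8, -16.38, -1.66] rot [-0.008, -0.016, -0.89]
```

View pics/t12z.png

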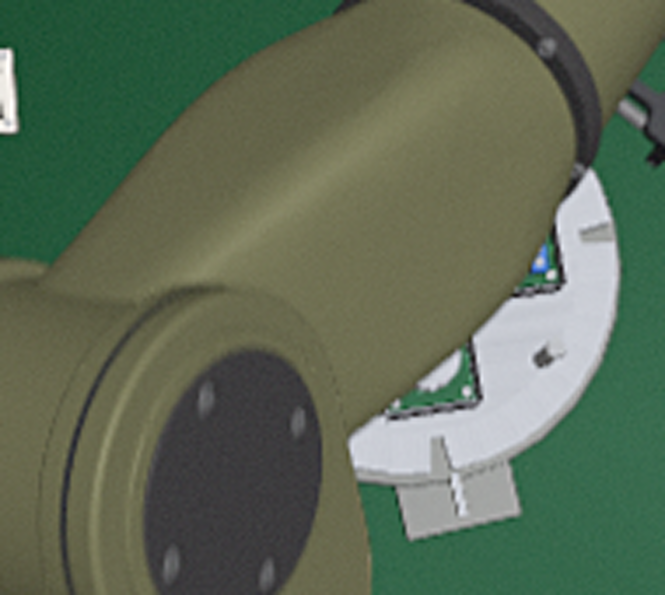

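View pics/s12.png

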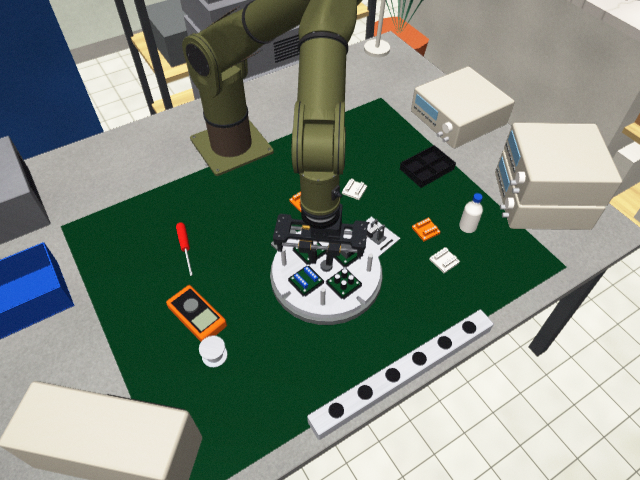

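The top view shows the cooler at the front with its slot beside the pointer at (440,455). I'll move inboard and up so the wrist camera sees the latch at a slant, as a last check of the arm angle.

Call:
carry_out(rows=[{"claw": 0.25, "dp": [-2.5, -1.2, 0], "delta_rot": [0, 0, -0.14]}, {"claw": 0.25, "dp": [-5, -2.5, 0], "delta_rot": [0, -0.01, -0.28]}, {"claw": 0.25, "dp": [-8, -4, 0], "delta_rot": [0, -0.01, -0.42]}, {"claw": 0.25, "dp": [-11, -5.5, 0], "delta_rot": [-0.01, -0.01, -0.56]}, {"claw": 0.25, "dp": [-12.5, -6.7, 0], "delta_rot": [-0.01, -0.01, -0.7]}])

```text
clock: 19.25
tool_pos: [0.6236, 0.0547, 0.224]
eef_rot: [1.0, 0.014, 0.004, 0.001]
contact_force: [0.2, -0.0, 0.3]
opening: 0.25
```

```bash
python3 - <<'E'
from h import *
plan([(.53,-.05,.22,12)])
st=sensors.get_state(); s=snap('wrist','w13.png'); st2=sensors.get_state(); print(st2['tool_pos']-st['tool_pos'])
for th in (0.02,.05,.1,.18):
    a=th+.36; y=.185-.0487*np.cos(a); z=.056+.0487*np.sin(a)
    print(th,[np.round(wproj(s,st,[*fb(.0055+e,y),z]),1).tolist() for e in (.022,-.022)])
print('hinge',wproj(s,st,[*fb(.0055,.185),.056]),'foot corners',wproj(s,st,[*fb(-.055,.2385),.004]),wproj(s,st,[*fb(.0545,.2385),.004]))
np.save('w13.npy',s['pixels'])
E
```

```text
now t=19.25 [0.6236 0.0547 0.224 ] yaw 1.6 F [ 0.21 -0.04  0.27] open 0.250 q [-0.48  0.78  0.62  1.61 -0.54  0.92 -1.22]
[ 0.53 -0.05  0.22 12.  ] dp [-9.64, 10.21, 0.36] rot [0.003, -0.007, -0.182]
[ 5.27339136e-05  3.61787097e-03 -9.90585930e-05]
0.02 [[224.4, 263.6], [237.1, 309.4]]
0.05 [[223.4, 264.2], [236.2, 310.1]]
0.1 [[221.7, 265.2], [234.7, 311.4]]
0.18 [[218.7, 266.9], [231.9, 313.3]]
hinge (np.float64(190.73972051902052), np.float64(286.89975640043866)) foot corners (np.float64(178.66692514754948), np.float64(324.1239143479511)) (np.float64(150.55286939474013), np.float64(234.5580510899716))
```

View pics/w13.png

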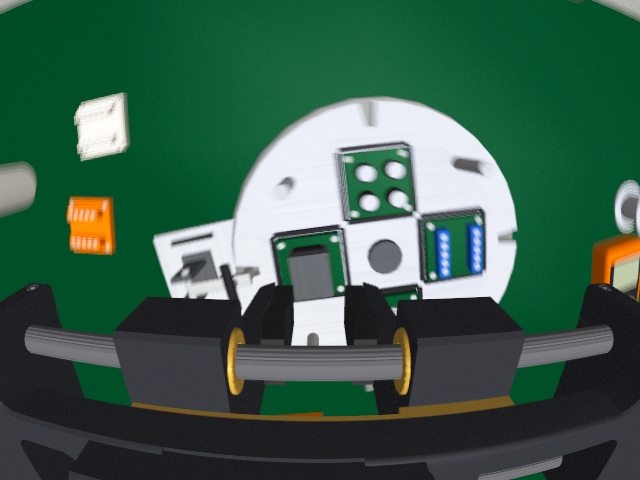

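I moved farther left than intended and the picture is blurred by motion, though the bar start near (225,265) fits about 0.02. I'll go to the intended viewpoint.

Call:
carry_out(rows=[{"claw": 0.25, "dp": [-3.5, 3.5, 0], "delta_rot": [0, 0, -0.08]}, {"claw": 0.25, "dp": [-7, 7, 0], "delta_rot": [0, 0, -0.18]}, {"claw": 0.25, "dp": [-9.5, 10, 0.5], "delta_rot": [0, 0, -0.18]}, {"claw": 0.25, "dp": [-9.5, 10, 0.5], "delta_rot": [0, 0, -0.18]}, {"claw": 0.25, "dp": [-9.5, 10, 0.5], "delta_rot": [0, 0, -0.18]}])

```text
clock: 19.8
tool_pos: [0.5317, -0.0466, 0.2182]
eef_rot: [0.994, 0.106, 0.003, 0.0]
contact_force: [1.0, -0.1, 0.3]
opening: 0.254
```

```bash
python3 - <<'E'
from h import *
sc=snap('scene');snap('scene')
st=sensors.get_state(); s=snap('wrist','w14.png'); st2=sensors.get_state(); print(st['tool_pos'],st2['tool_pos']-st['tool_pos'])
W=lambda P:((np.array(wproj(s,st,P))-[80,60])*4).round(0).tolist()
for th in (0.02,.05,.1,.18):
    a=th+.36; y=.185-.0487*np.cos(a); z=.056+.0487*np.sin(a)
    print(th,[W([*fb(.0055+e,y),z]) for e in (.022,-.022)])
print('hinge',W([*fb(.0055,.185),.056]),'foot corners',W([*fb(-.055,.2385),.004]),W([*fb(.0545,.2385),.004]))
print('pegs',[W([*peg(a),.107]) for a in (53.1,143.1)],'rim slot',W([*peg(99.1,.13),.042]))
cv2.imwrite('pics/w14z.png',cv2.resize(s['pixels'][60:210,80:280],None,fx=4,fy=4,interpolation=cv2.INTER_CUBIC))
E
```

```text
[ 0.53309833 -0.04454663  0.21800654] [ 1.39792060e-04  3.68606376e-04 -5.42633009e-05]
0.02 [[182.0, 249.0], [190.0, 454.0]]
0.05 [[177.0, 249.0], [185.0, 455.0]]
0.1 [[168.0, 250.0], [176.0, 456.0]]
0.18 [[153.0, 250.0], [161.0, 458.0]]
hinge [61.0, 365.0] foot corners [26.0, 585.0] [5.0, 198.0]
pegs [[425.0, -85.0], [392.0, 751.0]] rim slot [288.0, 339.0]
```

View pics/w14z.png

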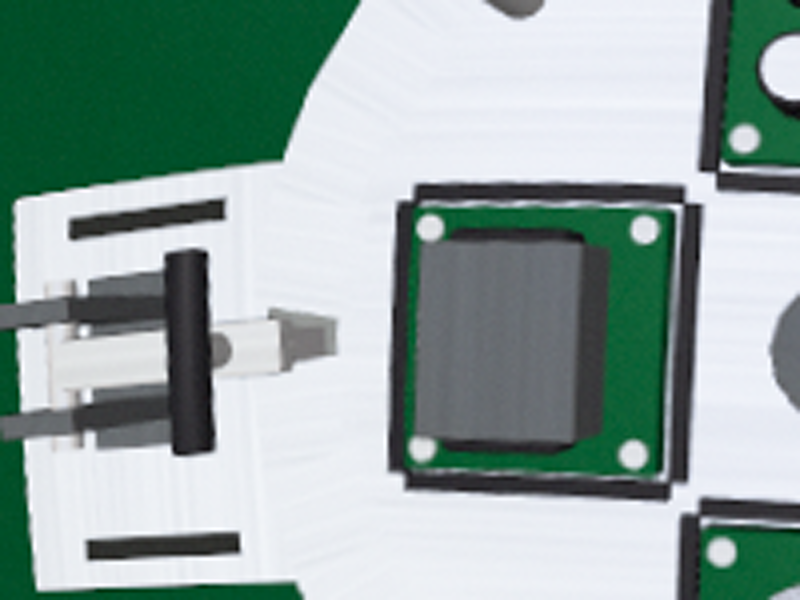

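View pics/w14.png

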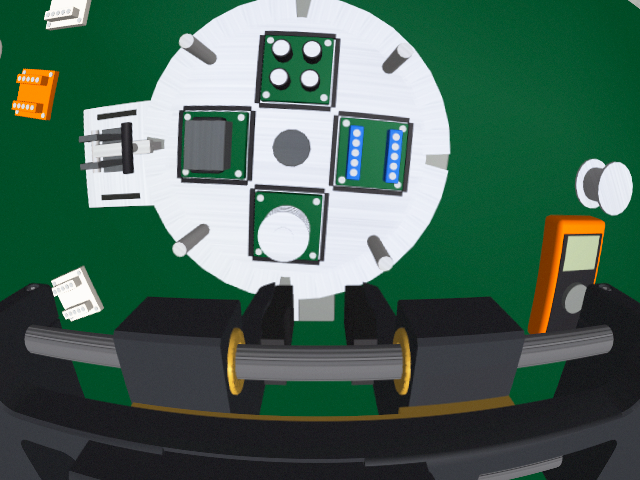

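The slanted wrist view shows the arm lying down with its tip in the rim slot at crop (270–337, 308–370). The bar centre is at column ~190, against 190 predicted for 0.02 rad and 161 for 0.18, after a +4 px correction from the hinge pin. All four boards lie flat and the gripper is clear, so I'm handing in.

```bash
python3 - <<'E'
from plant import sensors, finish_job
st=sensors.get_state(); print(st['clock'],st['contact_force'].round(2),abs(st['qd']).max().round(4))
print(finish_job())
E
```

```text
19.95 [-0.13 -0.77 -0.66] 0.0077
the job is handed in; nothing more can be done
None
```

I turned the deck about 150° clockwise by a rim peg, which brought the cooler board to the front, and handed the job in at about 20 s. I then tipped the latch arm over; the tooth appears to have dropped into the slot at once. I eased the deck both ways and leaned on the peg along the rim. The lean built up to about 12 N and held for about half a second, then I let go and lifted clear.

**Lock and force:** the deck held in both directions, at about 7 N counter-clockwise and 12 N clockwise. No wrist reading was above about 12.5 N.

**Position:** the cooler's slot was within about 4° of exact front, so the board is roughly 5 mm off the front line. The boards looked flat in their nests. The bystanders looked unmoved in the last views, though I did not measure them.

**Latch angle:** my measurements disagree somewhat. Corrected from the hinge pin, the angle is about 0.03 rad; corrected from the foot-plate corners, it is nearer 0.06, just over the 0.05 limit. Both are far from the 0.18 of a tooth resting on the rim.

**Play:** I measured about 4 mm in total at the pegs, a little under the 6 mm or so expected.

**Detour:** one viewing move after the lean went the wrong way, over the deck at a safe height. It touched nothing.

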